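# Block a bearing housing tight in its transport crate

### The job

The steel bearing housing in the plywood crate can still shift along the crate: stand the wooden blocking piece, tapered foot down, in the gap between the housing's flange and the crate's end wall, between the two low ribs, and press it gently down to the crate floor so that it wedges the housing back against its buffer. Because the flange and wall leave no room for fingers beside the piece's broad way, first stand it upright on the bench, let go, and take it again across its narrow way. Leave it there standing straight and let go of it; do not move the lamp, the flat offcut or the shaft stub.

Things in the scene. Friction and masses are not known exactly. Their poses are not given: they have to be found in the camera images.
- block_mid (a point): centre of the loose pale-wood blocking piece: 120 mm long (x), 60 mm wide (y), 40 mm thick (z), 0.14 to 0.28 kg. Its +x end is the tapered foot: over the last 24 mm the width shrinks by 8 mm a side to 44 mm. It starts lying flat on the bench, z up, this point 20 mm above the bench. On its foot, +x points down and this point is 60 mm above what it stands on.
- pocket (a point): the gap to fill in the fixed open plywood crate: a point on the crate's inner floor (12 mm above the bench), z up, x along the crate from end wall to housing. End wall's inner face: x = -33 mm. Two 26 mm high ribs, inner faces at y = -23 and +23 mm, guide the block's thickness; its width lies along x. Side walls' inner faces: y = -91 and +91 mm, tops 88 mm above this point.
- end_wall (a point): middle of the top inner edge of the crate's 12 mm thick end wall beside the gap, 138 mm above the crate's inner floor; axes as pocket. The seated block's top, 120 mm above that floor, lies below it. The crate reaches from x = -45 to +255 mm in the pocket frame and is 206 mm wide outside.
- flange (a point): middle of the top edge of the housing's square steel flange (132 mm wide, 16 mm thick), on the face towards the gap, 139 mm above the crate's inner floor; axes as pocket. It moves with the housing; in the pocket's frame it is at x = +33 mm less the housing joint's value.
- housing (a joint): slide of the steel bearing housing along the crate, in m: 0 = fully back (gap 66 mm), 0.010 = forward (gap 56 mm). A buffer spring (500 N/m; 4 N when forward, 6 N with the block in) pushes it forward; it starts at 0.010 and comes back when let go. With the block in it reads about 0.006: pressing the taper down, with roughly 5 to 20 N, drives it back.
- offcut: bystander: flat pale offcut, 55 x 105 x 22 mm, no taper, lying on the bench; origin at the centre of its underside. Leave alone.
- shaft: bystander: upright steel shaft stub, 62 mm diameter, 75 mm high; origin at the centre of its underside. Leave alone.
- lamp: bystander: hand-held inspection lamp lying on the bench, 210 x 40 x 36 mm; origin at the centre of its underside. Leave alone.
There are look-alikes about, which are no part of the job. Leave any orange look-alike of the part that bears block_mid alone.

How it is judged:
By the outcome, as a careful person would: the job done as asked, in the order asked, and still so for the second after the job is handed in, with the robot touching nothing.
It also fails if it takes over 54 s, if anything falls off the work surface, if the arm or the gripper's body presses on something with over 40 N, if the wrist force passes 120 N, or if a joint passes its speed limit or range.

### The arm

A 6-joint arm with a two-finger parallel gripper is mounted at the origin on the work surface. World frame = base frame: x ahead of the robot, y to its left, z up, the work surface at z = 0. Lengths are in m, angles in degrees, forces in N, time in s.
With the tool pointing down it reaches from about 0.275 to 0.725 m from the base axis. Payload 15.9 kg.
Tool frame: the origin (TCP) lies between the finger pads; the fingertips stand r.tcp_to_tips ahead of it and the grasp point (between the pads) lies 11 mm behind it (r.tcp_to_tips is the distance from the TCP to the fingertips, in m); z points along the fingers, y is the direction in which the jaws open and shut (so a half turn about z gives the same grasp; the last joint's range is limited). The gripper opens to 85 mm and grips with 20 to 120 N. Pads are 22 mm wide; open, the fingers measure 114 mm over their backs; the gripper's body (76 mm by 85 mm) begins 54 mm behind the grasp point. The pads swing forward as they close: fully open they stand 13 mm farther back than shut.
Start: joints at [63.197, 12.198, -1.971, 75.831, 0, 90], TCP at [0.225, 0.446, 0.215] pointing down, gripper open.
Joint ranges: [-170.91, 170.91], [-42.67, 98.43], [-65.05, 77.54], [-120.47, 116.71], [-90, 82.35], [-180, 180]. Speed limits (degrees/s): [108.29, 108.29, 136.94, 147.25, 180, 180].

### API

Orientations are given as [roll, pitch, yaw] about the fixed x, y, z axes, in that order (R = Rz(yaw) Ry(pitch) Rx(roll)).
In Python, from cell import r, camera, camera_params, job gives the robot as it stands.
- The arm moves only by the tool servo_tool, never from a script. Its argument "motion" is a list that holds one entry, the list of rows, each a list of 7 numbers: the turn, a rotation vector about the tool's x, y, z in units of 90 degrees (1.0 is 90 degrees), then the shift along the tool's x, y, z in units of 100 mm (1.0 is 100 mm), then the gripper command: -1 is shut, 1 is fully open, values between are in proportion. In form: [[[rx, ry, rz, x, y, z, hand], ...]]. A call has 1 to 12 rows; each row is the pose to reach, as a shift and turn from the pose commanded when the call began, along the tool's axes at that moment; what a row does not reach only later rows make up. A row lasts 1/12 s, in which the tool goes at most 41.7 mm and 7.16 degrees, less where a joint would pass 70% of its speed; a pose out of reach is approached as far as the arm can. A call with a number of a shift or a turn outside -1 to 1 is refused whole. A call with a gripper value outside its range is refused whole. The fingers move at their own pace and stop on an object; "grip_force" is the grip in N (left out, the last holds). Time passes only in rows, so rows that repeat a pose let the fingers close. It gives the time, the measured TCP pose, the force and the opening at its end, in the units of the state.
- r.get_state(): the state, without advancing time (a new reading comes with each control period).
- camera(name): name is "scene" or "top" or "wrist"; returns the picture (384x512x3 uint8, red, green, blue); there is no depth.
- camera_params(name): a dict with "fx", "fy", "cx", "cy" (pixels), "R" (3x3) and "t" (3): a world point X has camera coordinates R X + t. Camera axes: x right, y down, z forward; pixel columns grow to the right and rows downward; lengths in m; the calibration is good to about 2 mm. The wrist camera is an equidistant fisheye: a pixel r from the principal point sees the ray r / f radians off the axis. A picture is of the moment at which its call begins: read the wrist's pose just before it. camera_params takes no time and is no camera call; for the wrist camera it gives the pose at the moment of the call.
- job.job_done(): hands the job in, once; it reports no verdict.
The state is a dict: "clock": time; "qpos": joint angles; "joint_vel": joint speeds; "joint_torque": joint torques, N m; "tcp_pos": TCP position; "ee_rot": TCP orientation; "contact_force": force on the tool from outside, world axes, zero at the start; "ft_torque": the same for the moment, N m; "grip_width": finger opening in m.
Only numpy, scipy, OpenCV 4.12 (cv2) and the standard library are available. Lean on these libraries where they do the work, as an engineer would, in place of code of your own. Each camera call takes 0.05 s, during which the arm holds its last target.

## Working session

There is one attempt and no reset: what is moved stays moved. The work goes in short steps, Python scripts to look and compute and a tool call to move; the robot and the scene stay as the last step left them, time stands still between calls to the robot, and variables do not carry over. Pictures are saved under pics/ and viewed, and the job is handed in when it is done.

Besides the shell and the picture viewer there is one more tool, called after "Emit:" as a command line: name --argument value ..., lists and objects as JSON in quotes. servo_tool: Moves the arm, as the interface text tells. Shifts and turns lie within -1 to 1; 1 stands for 100 mm of shift or 90 degrees of turn. Its arguments: {"type":"object","properties":{"motion":{"type":"array","items":{"type":"array","items":{"type":"array","items":{"type":"number"}}}},"grip_force":{"type":"number"}},"required":["motion"]}

```bash
mkdir -p pics; ls; python3 - <<'E'
from cell import r,camera,camera_params,job
import cv2
s=r.get_state(); print(s, r.tcp_to_tips)
for n in ("scene","top","wrist"):
    im=camera(n); cv2.imwrite(f"pics/{n}0.png",im[:,:,::-1])
    print(n,camera_params(n))
E
```

```text
pics
{'clock': 0.0, 'qpos': array([ 6.31958189e+01,  1.22260964e+01, -2.00675482e+00,  7.58313084e+01,
       -7.54665310e-04,  8.99995345e+01]), 'joint_vel': array([-0.0772248 , -0.06697397, -0.06737158,  0.03233845, -0.00952356,
        0.06392797]), 'joint_torque': array([-1.96288609e-03, -6.86168504e+01,  4.87116230e+01,  1.73246971e-02,
       -2.15206292e-04,  8.66223581e-05]), 'tcp_pos': array([0.22531926, 0.44596575, 0.21461518]), 'ee_rot': array([-1.79935840e+02,  7.54143562e-04,  1.53196285e+02]), 'contact_force': array([ 1.1888589 , -0.43670037, -0.60154134]), 'ft_torque': array([ 0.04521123,  0.02141755, -0.04536661]), 'grip_width': 0.08570904857440428} 0.008
scene {'fx': 477.34903840847204, 'fy': 477.34903840847204, 'cx': 254.98561859278155, 'cy': 190.46462432396152, 'R': array([[-0.26110511,  0.96525725, -0.01012761],
       [ 0.71002694,  0.18493556, -0.67945609],
       [-0.65397696, -0.18460034, -0.73364627]]), 't': array([ 0.25945186, -0.31735495,  1.72131118])}
top {'fx': 450.2199661184629, 'fy': 450.2199661184629, 'cx': 263.2352594455522, 'cy': 188.88720324931933, 'R': array([[ 0.06022842, -0.99817621, -0.00409709],
       [-0.97624227, -0.05804808, -0.2087617 ],
       [ 0.20814314,  0.01657314, -0.97795796]]), 't': array([-0.14123588,  0.60473692,  1.11082222])}
wrist {'fx': 297.3186396354542, 'fy': 297.3186396354542, 'cx': 250.64483353719538, 'cy': 190.79984037409986, 'R': array([[ 4.50576758e-01,  8.92737442e-01,  6.66616671e-04],
       [ 8.44278682e-01, -4.26361395e-01,  3.24668244e-01],
       [ 2.90127717e-01, -1.45725155e-01, -9.45827726e-01]]), 't': array([-0.50067665, -0.04131172,  0.37916759])}
```

View pics/scene0.png

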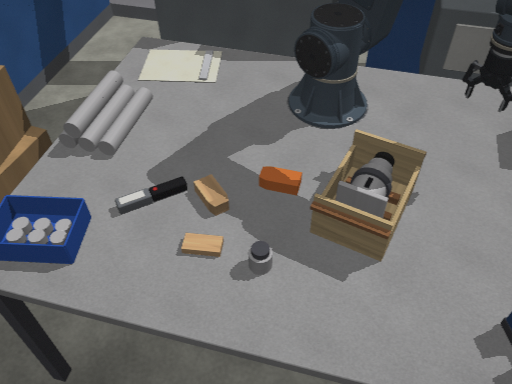

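View pics/top0.png

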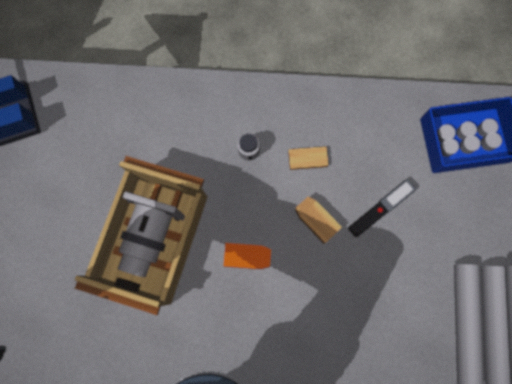

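View pics/wrist0.png

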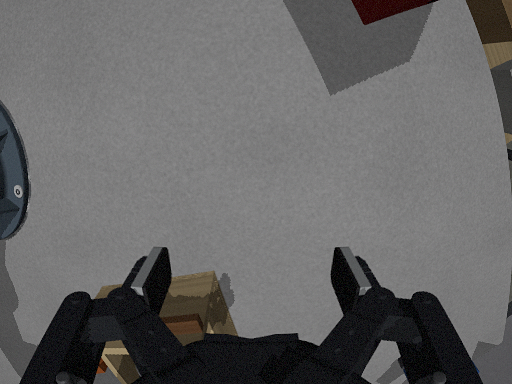

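Pale candidates in the top view are (318,219), thicker and probably the block, and (308,157), flat and probably the offcut. The orange look-alike is at (247,256), and I'll leave it alone. Next I'll check with close crops.

```bash
python3 - <<'E'
import cv2,numpy as np
a=cv2.imread("pics/top0.png");b=cv2.imread("pics/scene0.png")
c=cv2.resize(a[130:260,270:370],None,fx=4,fy=4,interpolation=cv2.INTER_CUBIC)
d=cv2.resize(b[160:260,170:270],None,fx=4,fy=4,interpolation=cv2.INTER_CUBIC)
d=cv2.copyMakeBorder(d,0,120,0,0,cv2.BORDER_CONSTANT)
cv2.imwrite("pics/crop1.png",np.hstack([c,d]))
c=cv2.resize(a[150:320,70:215],None,fx=3.5,fy=3.5,interpolation=cv2.INTER_CUBIC)
cv2.imwrite("pics/crop2.png",c)
E
```

```text
(no output)
```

View pics/crop1.png

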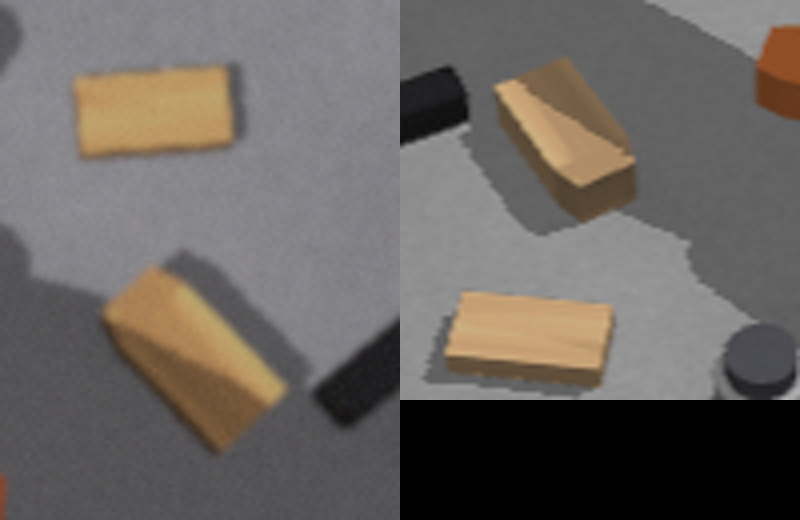

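View pics/crop2.png

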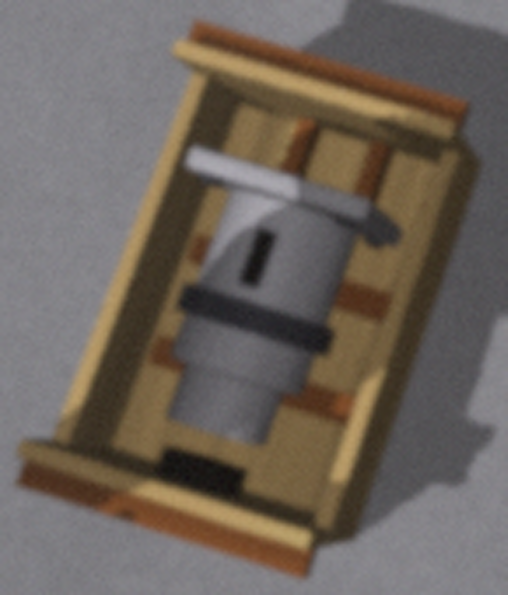

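The choice holds. The pale piece at top (318,219) is tapered at its upper-left end, so that is the block with its foot pointing away from the robot. The piece at (308,157) is a plain rectangle, so it's the offcut. The crate's gap is at its far end, top ≈(160,185). Now I'll turn pixels into points.

```bash
cat > h.py <<'E'
import numpy as np,cv2
from cell import r,camera,camera_params,job
def ray(n,u,v,p=None):
    p=p or camera_params(n)
    x=(u-p['cx'])/p['fx'];y=(v-p['cy'])/p['fy']
    if n=='wrist':
        th=np.hypot(x,y); k=np.sin(th)/th if th>1e-9 else 1; d=np.array([x*k,y*k,np.cos(th)])
    else: d=np.array([x,y,1.])
    R=np.array(p['R']);t=np.array(p['t']); return -R.T@t, R.T@d
def onz(n,u,v,z,p=None):
    c,d=ray(n,u,v,p); return c+d*(z-c[2])/d[2]
def proj(n,X,p=None):
    p=p or camera_params(n); q=np.array(p['R'])@np.array(X)+np.array(p['t'])
    if n=='wrist':
        th=np.arctan2(np.hypot(q[0],q[1]),q[2]); s=th/max(np.hypot(q[0],q[1]),1e-9); return np.array([p['cx']+p['fx']*q[0]*s,p['cy']+p['fy']*q[1]*s])
    return np.array([p['cx']+p['fx']*q[0]/q[2],p['cy']+p['fy']*q[1]/q[2]])
E
python3 - <<'E'
from h import *
np.set_printoptions(precision=4,suppress=True)
print("cams",ray('top',256,192)[0],ray('scene',256,192)[0])
for nm,u,v in [("footA",153,268),("footB",104,312),("backA",287,388),("backB",222,452)]:
    print(nm,onz('top',270+(u+.5)/4-.5,130+(v+.5)/4-.5,.04))
for nm,u,v in [("footL",580,185),("footR",632,155),("backL",497,88),("backR",565,60)]:
    print('s',nm,onz('scene',170+(u-400+.5)/4-.5,160+(v+.5)/4-.5,.04))
T=lambda u,v,z:onz('top',70+u/3.5-.4,150+v/3.5-.4,z)
# end wall outer-top corners & inner edge  z=.150 ; flange z=.151
for nm,u,v,z in [("wallinL",180,52,.15),("wallinR",452,135,.15),("flL",190,148,.151),("flR",372,203,.151),("flbackR",366,220,.151)]:
    print(nm,T(u,v,z))
E
```

```text
cams [ 0.3677 -0.1243  1.212 ] [1.4188 0.126  1.0498]
footA [ 0.6032 -0.2238  0.04  ]
footB [ 0.5717 -0.1927  0.04  ]
backA [ 0.5286 -0.3143  0.04  ]
backB [ 0.4843 -0.2733  0.04  ]
s footL [ 0.604  -0.2222  0.04  ]
s footR [ 0.5678 -0.1953  0.04  ]
s backL [ 0.5297 -0.3112  0.04  ]
s backR [ 0.4896 -0.2721  0.04  ]
wallinL [0.634  0.2443 0.15  ]
wallinR [0.5862 0.0492 0.15  ]
flL [0.5662 0.2284 0.151 ]
flR [0.5354 0.0994 0.151 ]
flbackR [0.5235 0.1023 0.151 ]
```

```bash
python3 - <<'E'
from h import *
np.set_printoptions(precision=3,suppress=True)
for nm,u,v,z in [("orange",247,256,.04),("orL",224,256,.04),("orR",271,257,.04),("offcut",308,157,.022),("shaft",248,143,.075),("lampA",353,232,.03),("lampB",411,184,.03)]:
    print(nm,onz('top',u,v,z))
# block mask top
im=cv2.imread("pics/top0.png"); hsv=cv2.cvtColor(im,cv2.COLOR_BGR2HSV)
print(hsv[219,318],hsv[157,308],hsv[256,247])
m=cv2.inRange(hsv,(8,80,60),(30,255,255)); m[:,:285]=0; m[:185]=0; m[260:]=0; m[:,350:]=0
c=max(cv2.findContours(m,0,1)[0],key=cv2.contourArea); print(cv2.contourArea(c),cv2.minAreaRect(c))
E
```

```text
orange [ 0.438 -0.073  0.04 ]
orL [ 0.434 -0.014  0.04 ]
orR [ 0.439 -0.135  0.04 ]
offcut [ 0.718 -0.221  0.022]
shaft [ 0.731 -0.057  0.075]
lampA [ 0.518 -0.347  0.03 ]
lampB [ 0.656 -0.5    0.03 ]
[ 15 128 163] [ 18 119 187] [ 10 213 145]
1021.5 ((316.7500305175781, 218.75003051757812), (45.961936950683594, 24.041629791259766), 45.0)
```

```bash
cat >> h.py <<'E'
from scipy.spatial.transform import Rotation as Ro
np.set_printoptions(precision=4,suppress=True)
def Rcur(s): return Ro.from_euler('xyz',s['ee_rot'],degrees=True)
def Rtool(zdir,yaxis):
    z=np.array(zdir,float);z/=np.linalg.norm(z);y=np.array(yaxis,float);y-=z*(y@z);y/=np.linalg.norm(y)
    return Ro.from_matrix(np.column_stack([np.cross(y,z),y,z]))
def plan(P,Rt,s=None):
    s=s or r.get_state();R0=Rcur(s)
    rv=(R0.inv()*Rt).as_rotvec(degrees=True)/90; d=R0.inv().apply(np.array(P)-s['tcp_pos'])*10
    print('turn',rv,'shift',d,'| rows rot',np.linalg.norm(rv)*90/7.16,'lin',np.linalg.norm(d)*100/41.7)
def az(a): a=np.radians(a); return np.array([np.cos(a),np.sin(a),0])
E
python3 - <<'E'
from h import *
plan([0.53,-0.26,0.2],Rtool([0,0,-1],az(-43)))
E
```

```text
turn [-0.0004  0.0005  1.18  ] shift [-5.9029 -4.9283  0.1514] | rows rot 14.83224510738477 lin 18.44437163759684
```

Emit:
servo_tool --motion '[[[0,0,0,-0.5,-0.42,0,1],[0,0,0,-1,-0.83,0,1],[0,0,0,-1,-0.83,0,1]]]'

```text
clock: 0.4
tcp_pos: [0.2752, 0.3303, 0.2146]
ee_rot: [-180.0, -0.0, 153.3]
contact_force: [1.0, -1.0, 0.8]
grip_width: 0.0853
```

Emit:
servo_tool --motion '[[[0,0,0,-0.3,-0.25,0,1],[0,0,0,-0.6,-0.5,0,1],[0,0,0,-1,-0.83,0,1]]]'

```text
clock: 0.65
tcp_pos: [0.323, 0.2202, 0.2151]
ee_rot: [180.0, 0.0, 153.2]
contact_force: [1.4, -0.3, -0.4]
grip_width: 0.0852
```

Emit:
servo_tool --motion '[[[0,0,0,-0.3,-0.25,0,1],[0,0,0,-0.6,-0.5,0,1],[0,0,0,-1,-0.83,0,1]]]'

```text
clock: 0.9
tcp_pos: [0.3708, 0.1102, 0.2152]
ee_rot: [180.0, 0.0, 153.2]
contact_force: [1.2, 0.8, -0.8]
grip_width: 0.0852
```

Emit:
servo_tool --motion '[[[0,0,0,-0.3,-0.25,0,1],[0,0,0,-0.6,-0.5,0,1],[0,0,0,-1,-0.83,0,1]]]'

```text
clock: 1.15
tcp_pos: [0.4186, 0.0002, 0.2152]
ee_rot: [180.0, 0.0, 153.2]
contact_force: [1.7, 1.2, 0.1]
grip_width: 0.0854
```

Emit:
servo_tool --motion '[[[0,0,0,-0.3,-0.25,0,1],[0,0,0,-0.6,-0.5,0,1],[0,0,0,-1,-0.83,0,1]]]'

```text
clock: 1.4
tcp_pos: [0.4664, -0.1097, 0.215]
ee_rot: [180.0, -0.0, 153.2]
contact_force: [1.0, 1.0, 0.1]
grip_width: 0.0852
```

```bash
python3 - <<'E'
from h import *
plan([0.53,-0.26,0.2],Rtool([0,0,-1],az(-43)))
E
```

```text
turn [ 0.     -0.0001  1.1798] shift [-1.246  -1.0537  0.1502] | rows rot 14.829553198495685 lin 3.929755081147019
```

Emit:
servo_tool --motion '[[[0,0,0.9,-1,-0.83,0,1],[0,0,0.9,-1,-0.83,0,1],[0,0,0.9,-1,-0.83,0,1],[0,0,0.9,-1,-0.83,0,1],[0,0,0.9,-1,-0.83,0,1],[0,0,0.9,-1,-0.83,0,1],[0,0,0.9,-1,-0.83,0,1],[0,0,0.9,-1,-0.83,0,1],[0,0,0.9,-1,-0.83,0,1],[0,0,0.9,-1,-0.83,0,1],[0,0,0.9,-1,-0.83,0,1],[0,0,0.9,-1,-0.83,0,1]]]'

```text
clock: 2.4
tcp_pos: [0.5179, -0.2269, 0.2148]
ee_rot: [-180.0, -0.0, 71.7]
contact_force: [-0.7, -0.4, 0.7]
grip_width: 0.0856
```

```bash
python3 - <<'E'
from h import *
import pickle
p=camera_params('wrist'); im=camera('wrist'); cv2.imwrite('pics/w1.png',im[:,:,::-1]); pickle.dump(p,open('w1.pkl','wb'))
s=r.get_state();print(s['qpos'],s['tcp_pos'],s['ee_rot'])
plan([0.53,-0.26,0.2],Rtool([0,0,-1],az(-43)))
E
```

```text
[-23.655   20.1446   8.6345  78.5247   0.0004  84.5092] [ 0.5179 -0.2269  0.2148] [-179.9653   -0.0037   71.8358]
turn [-0.0004  0.      0.276 ] shift [-0.2772  0.2181  0.148 ] | rows rot 3.4686973762054034 lin 0.917300250880638
```

View pics/w1.png

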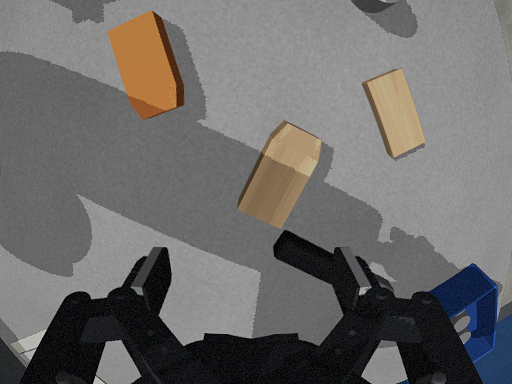

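```bash
python3 - <<'E'
import cv2
a=cv2.imread("pics/w1.png")
cv2.imwrite("pics/c3.png",cv2.resize(a[110:240,225:335],None,fx=4.5,fy=4.5,interpolation=cv2.INTER_CUBIC))
E
```

```text
(no output)
```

View pics/c3.png

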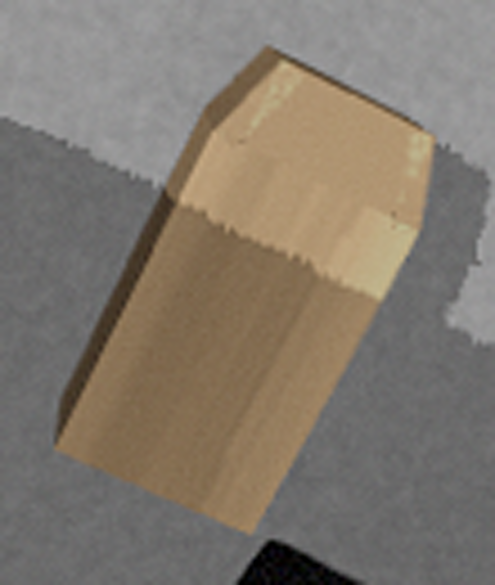

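```bash
python3 - <<'E'
from h import *
import pickle
p=pickle.load(open('w1.pkl','rb'))
C=[onz('wrist',225+(u+.5)/4.5-.5,110+(v+.5)/4.5-.5,.04,p) for u,v in [(282,62),(434,134),(57,447),(252,533)]]
C=np.array(C);print(C)
f=(C[0]+C[1])/2;b=(C[2]+C[3])/2;d=f-b
print('len',np.linalg.norm(d),'w',np.linalg.norm(C[0]-C[1]),np.linalg.norm(C[2]-C[3]),'mid',(f+b)/2,'az',np.degrees(np.arctan2(d[1],d[0])), 'bw az',np.degrees(np.arctan2(*(C[3]-C[2])[1::-1])))
E
```

```text
[[ 0.5723 -0.1916  0.04  ]
 [ 0.6046 -0.2206  0.04  ]
 [ 0.4858 -0.2715  0.04  ]
 [ 0.5285 -0.3128  0.04  ]]
len 0.11838446662013587 w 0.04339363907798232 0.059410960335007305 mid [ 0.5478 -0.2491  0.04  ] az 46.6296617594262 bw az -44.014949480514375
```

```bash
python3 - <<'E'
from h import *
u=az(46.3);z=np.cos(np.radians(20))*np.array([0,0,-1])+np.sin(np.radians(20))*u
G=np.array([.548,-.249,0])-.022*u;G[2]=.028
R=Rtool(z,az(-43.7))
T=G+.011*z;print(T,T-.1*z)
plan(T-.08*z,R)
E
```

```text
[ 0.5354 -0.2622  0.0177] [ 0.5118 -0.2869  0.1116]
turn [-0.0499  0.2186  0.2808] shift [-0.5281  0.1589  1.2196] | rows rot 4.516134851514623 lin 3.2098767686491647
```

Emit:
servo_tool --motion '[[[-0.05,0.2186,0.2808,-0.53,0.16,0.5,1],[-0.05,0.2186,0.2808,-0.53,0.16,0.5,1],[-0.05,0.2186,0.2808,-0.53,0.16,0.7,1],[-0.05,0.2186,0.2808,-0.53,0.16,0.9,1],[-0.05,0.2186,0.2808,-0.53,0.16,1,1],[-0.05,0.2186,0.2808,-0.53,0.16,1,1]]]'

```text
clock: 2.95
tcp_pos: [0.5145, -0.2823, 0.1121]
ee_rot: [-179.7, -20.1, 46.3]
contact_force: [0.2, 0.1, -0.2]
grip_width: 0.0853
```

```bash
python3 - <<'E'
from h import *
u=az(46.3);z=np.cos(np.radians(20))*np.array([0,0,-1])+np.sin(np.radians(20))*u
G=np.array([.548,-.249,0])-.022*u;G[2]=.028
R=Rtool(z,az(-43.7))
T=G+.011*z
plan(T,R);print(r.get_state()['qpos'])
p=camera_params('wrist'); im=camera('wrist'); cv2.imwrite('pics/w2.png',im[:,:,::-1])
E
```

```text
turn [-0.0032 -0.001   0.0005] shift [-0.0525  0.0171  0.9858] | rows rot 0.04261254499835732 lin 2.3676459928700666
[-39.9335  22.9718  -5.2785  60.6796  20.0651  93.8632]
```

View pics/w2.png

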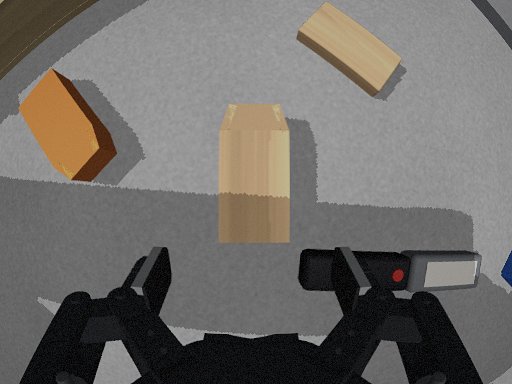

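Emit:
servo_tool --motion '[[[0,0,0,-0.05,0.017,0.4,1],[0,0,0,-0.05,0.017,0.7,1],[0,0,0,-0.05,0.017,0.9,1],[0,0,0,-0.05,0.017,0.98,1],[0,0,0,-0.05,0.017,0.98,1]]]'

```text
clock: 3.42
tcp_pos: [0.5385, -0.2613, 0.0208]
ee_rot: [-180.0, -19.9, 46.9]
contact_force: [0.6, 0.1, 0.7]
grip_width: 0.0851
```

Emit:
servo_tool --motion '[[[0,0,0,0,0,0,-1],[0,0,0,0,0,0,-1],[0,0,0,0,0,0,-1],[0,0,0,0,0,0,-1],[0,0,0,0,0,0,-1],[0,0,0,0,0,0,-1],[0,0,0,0,0,0,-1],[0,0,0,0,0,0,-1]]]' --grip_force 60

```text
clock: 4.08
tcp_pos: [0.5479, -0.2713, 0.0311]
ee_rot: [178.4, -20.2, 47.1]
contact_force: [16.9, -29.8, 52.4]
grip_width: 0.0135
```

```bash
python3 - <<'E'
from h import *
print(r.get_state())
im=camera('wrist'); cv2.imwrite('pics/w3.png',im[:,:,::-1])
im=camera('scene'); cv2.imwrite('pics/s3.png',cv2.resize(im[130:280,100:320,::-1],None,fx=3,fy=3))
E
```

```text
{'clock': 4.0833, 'qpos': array([-36.999 ,  27.1917, -11.526 ,  47.3929,  19.9193,  96.8807]), 'joint_vel': array([ 0.0292,  0.0171, -0.1121, -0.0867,  0.0545, -0.1264]), 'joint_torque': array([ 11.376 , -50.0213,   4.9956,  13.4531,   0.5808,  -0.2612]), 'tcp_pos': array([ 0.5479, -0.2713,  0.0311]), 'ee_rot': array([178.3745, -20.2178,  47.0933]), 'contact_force': array([ 16.9222, -29.7627,  52.4181]), 'ft_torque': array([-3.2286, -5.1403, -2.396 ]), 'grip_width': 0.0135192672647224}
```

View pics/w3.png

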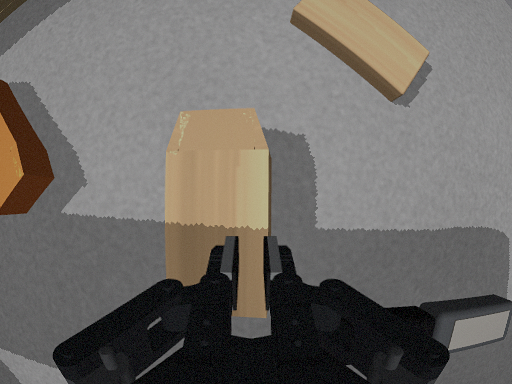

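View pics/s3.png

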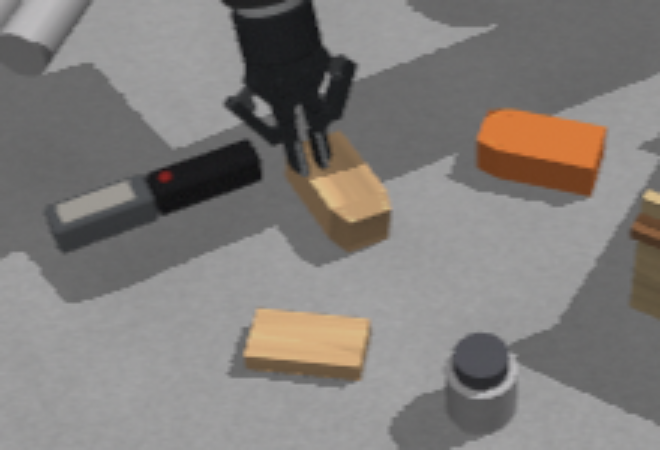

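```bash
python3 - <<'E'
from h import *
im=cv2.imread('pics/w3.png'); a=cv2.resize(im[100:330,150:300],None,fx=2.6,fy=2.6,interpolation=cv2.INTER_CUBIC)
t=camera('top')[:,:,::-1]; b=cv2.resize(t[170:270,270:370],None,fx=4,fy=4,interpolation=cv2.INTER_CUBIC)
b=cv2.copyMakeBorder(b,0,a.shape[0]-400,0,0,cv2.BORDER_CONSTANT)
cv2.imwrite('pics/c4.png',np.hstack([a,b]))
im=cv2.imread('pics/s3.png');cv2.imwrite('pics/c5.png',cv2.resize(im[40:290,180:430],None,fx=2.4,fy=2.4,interpolation=cv2.INTER_CUBIC))
E
```

```text
(no output)
```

View pics/c4.png

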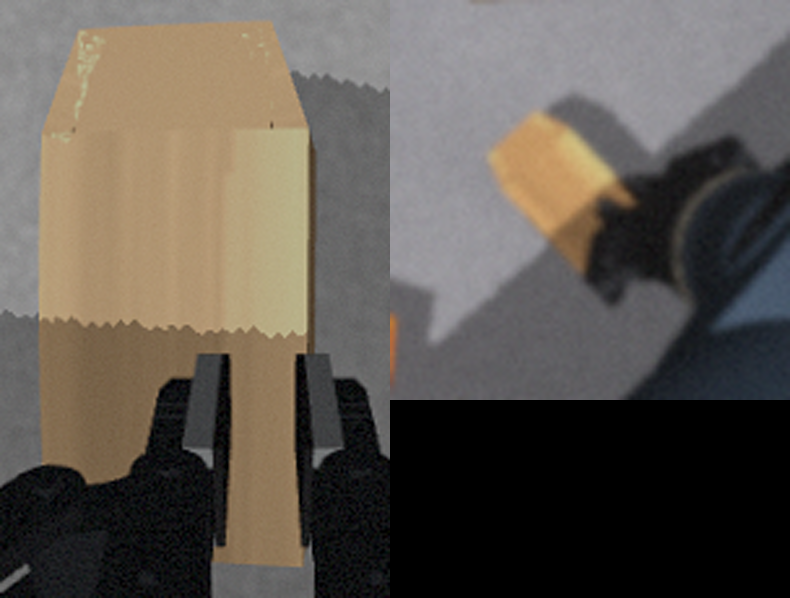

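View pics/c5.png

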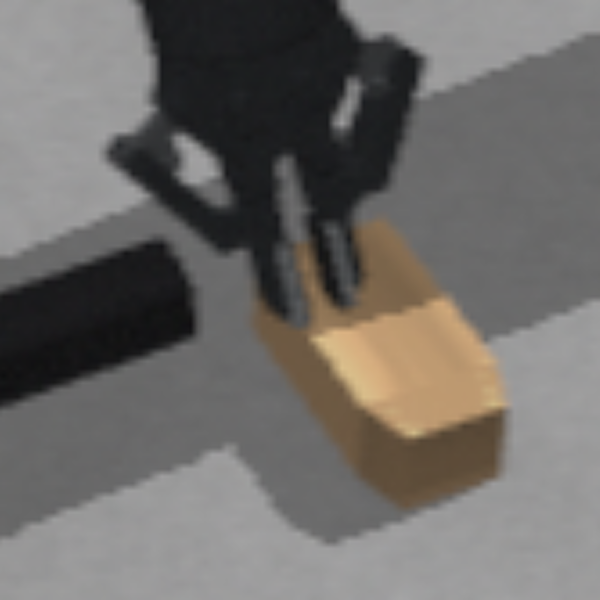

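```bash
python3 - <<'E'
from h import *
s=r.get_state();R=Rcur(s);p=camera_params('wrist')
c=-np.array(p['R']).T@p['t'];print('cam in tool',R.inv().apply(c-s['tcp_pos']))
for y in (.0068,.0427):
  for x in (-.011,.011):
    for z in (-.03,-.02,-.01,0,.008,.02): print(y,x,z,proj('wrist',s['tcp_pos']+R.apply([x,y,z]),p), proj('wrist',s['tcp_pos']+R.apply([x,-y,z]),p))
E
```

```text
cam in tool [ 0.0837 -0.0006 -0.1576]
0.0068 -0.011 -0.03 [264.8218 282.6381] [238.9847 282.6476]
0.0068 -0.011 -0.02 [264.0972 272.0411] [239.6024 272.0473]
0.0068 -0.011 -0.01 [263.4347 262.4378] [240.1668 262.4414]
0.0068 -0.011 0 [262.828  253.7122] [240.6834 253.7139]
0.0068 -0.011 0.008 [262.379  247.2949] [241.0656 247.2953]
0.0068 -0.011 0.02 [261.7595 238.4998] [241.5925 238.4987]
0.0068 0.011 -0.03 [265.8355 246.8115] [238.1614 246.8151]
0.0068 0.011 -0.02 [264.9674 237.3634] [238.898  237.3641]
0.0068 0.011 -0.01 [264.1867 228.9287] [239.5601 228.9274]
0.0068 0.011 0 [263.482  221.3646] [240.1576 221.3617]
0.0068 0.011 0.008 [262.9663 215.8589] [240.5947 215.8551]
0.0068 0.011 0.02 [262.2629 208.3884] [241.1907 208.3836]
0.0427 -0.011 -0.03 [331.104  280.5267] [172.5551 280.5781]
0.0427 -0.011 -0.02 [327.1067 270.3521] [176.4658 270.3853]
0.0427 -0.011 -0.01 [323.4315 261.088 ] [180.0599 261.1068]
0.0427 -0.011 0 [320.049  252.6355] [183.3667 252.6431]
0.0427 -0.011 0.008 [317.535  246.3982] [185.8236 246.3986]
0.0427 -0.011 0.02 [314.0536 237.8221] [189.2251 237.8139]
0.0427 0.011 -0.03 [336.5147 245.3345] [167.2998 245.3511]
0.0427 0.011 -0.02 [331.7853 236.2705] [171.9258 236.2714]
0.0427 0.011 -0.01 [327.4992 228.1301] [176.1163 228.1193]
0.0427 0.011 0 [323.6044 220.7923] [179.9226 220.7729]
0.0427 0.011 0.008 [320.7395 215.4299] [182.7216 215.4053]
0.0427 0.011 0.02 [316.812  208.1264] [186.5575 208.0961]
```

The gripper closed to 13.5 mm with 52 N pushing upward, so the fingers went over the top of the block instead of around its sides. In the wrist image, the fingertips sit about 28 mm farther back than the stated `tcp_to_tips`: z_tool≈−20 mm when shut and ≈−33 mm when open. The contact height agrees with that. I'll back off, open, and measure again.

Emit:
servo_tool --motion '[[[0,0,0,0,0,-0.15,-1],[0,0,0,0,0,-0.3,-1],[0,0,0,0,0,-0.6,-1],[0,0,0,0,0,-0.9,1],[0,0,0,0,0,-1,1],[0,0,0,0,0,-1,1],[0,0,0,0,0,-1,1],[0,0,0,0,0,-1,1],[0,0,0,0,0,-1,1]]]'

```text
clock: 4.98
tcp_pos: [0.5143, -0.2868, 0.1142]
ee_rot: [-179.9, -20.0, 46.7]
contact_force: [-0.1, -0.3, 0.5]
grip_width: 0.0724
```

```bash
python3 - <<'E'
from h import *
import pickle
s=r.get_state();p=camera_params('wrist'); im=camera('wrist'); cv2.imwrite('pics/w4.png',im[:,:,::-1]); pickle.dump((p,s),open('w4.pkl','wb'))
im=camera('scene'); cv2.imwrite('pics/s4.png',cv2.resize(im[130:280,100:320,::-1],None,fx=3,fy=3))
print(s['grip_width'],s['tcp_pos'],s['ee_rot'])
E
```

```text
0.0723890990515968 [ 0.5143 -0.2868  0.1142] [-179.9481  -20.009    46.6572]
```

View pics/w4.png

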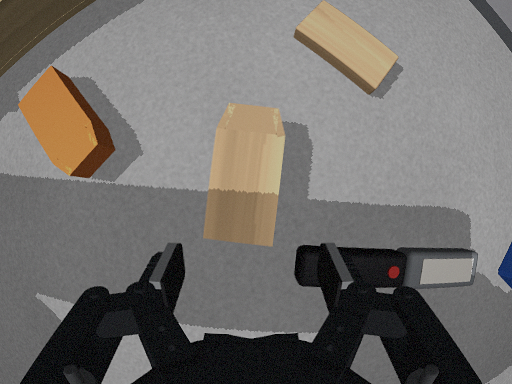

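View pics/s4.png

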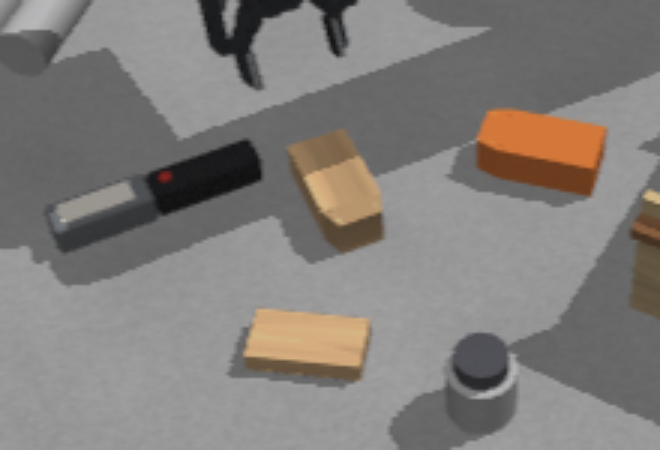

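```bash
python3 - <<'E'
from h import *
import pickle
p,s=pickle.load(open('w4.pkl','rb'));R=Rcur(s)
for z in (-.035,-.025,-.015,.0,.008): print(z,[proj('scene',s['tcp_pos']+R.apply([0,y,z])) for y in (-.036,.036)])
a=cv2.imread('pics/w4.png');cv2.imwrite("pics/c6.png",cv2.resize(a[95:255,195:295],None,fx=3.7,fy=3.7,interpolation=cv2.INTER_CUBIC))
E
```

```text
-0.035 [array([209.4467, 145.6578]), array([186.4678, 154.9354])]
-0.025 [array([210.2783, 148.8188]), array([187.3997, 158.1218])]
-0.015 [array([211.1038, 151.957 ]), array([188.3248, 161.2849])]
0.0 [array([212.331 , 156.6221]), array([189.6998, 165.9861])]
0.008 [array([212.9801, 159.0897]), array([190.427 , 168.4724])]
```

View pics/c6.png

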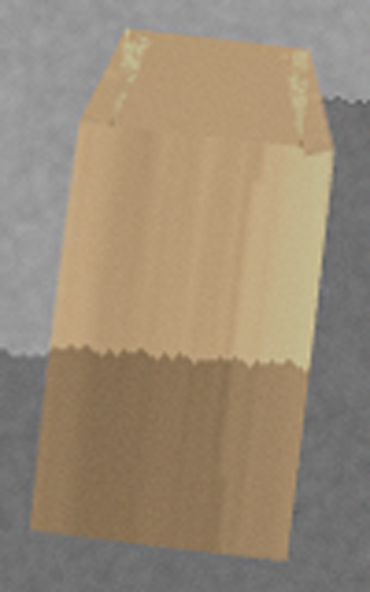

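```bash
python3 - <<'E'
from h import *
import pickle
p,s=pickle.load(open('w4.pkl','rb'))
C=np.array([onz('wrist',195+(u+.5)/3.7-.5,95+(v+.5)/3.7-.5,.04,p) for u,v in [(127,28),(308,50),(32,527),(288,560)]])
f=(C[0]+C[1])/2;b=(C[2]+C[3])/2;d=f-b;a=np.degrees(np.arctan2(d[1],d[0]))
print('len',np.linalg.norm(d),'w',np.linalg.norm(C[0]-C[1]),np.linalg.norm(C[2]-C[3]),'mid',(f+b)/2,'az',a, 'bw az',np.degrees(np.arctan2(*(C[3]-C[2])[1::-1])))
M=(f+b)/2
u=az(a);z=np.cos(np.radians(20))*np.array([0,0,-1])+np.sin(np.radians(20))*u
# tip midpoint at 60mm opening: z_tool=-0.024; want tips z = 0.006+11*sin20
tip=M-.015*u; tip[2]=.010
T=tip+.024*z; print(T)
R=Rtool(z,az(a-90))
plan(T-.085*z,R,s);plan(T,R,s)
E
```

```text
len 0.11907156746495805 w 0.04317291520492164 0.0596118131543831 mid [ 0.5418 -0.2501  0.04  ] az 40.25632350978519 bw az -50.469166275950464
[ 0.5367 -0.2545 -0.0126]
turn [-0.0249 -0.0001  0.0668] shift [-0.0674 -0.0908  0.4749] | rows rot 0.8964895948120558 lin 1.1706469052564126
turn [-0.0249 -0.0001  0.0668] shift [-0.0692 -0.0576  1.3242] | rows rot 0.8964895948120558 lin 3.1829679315521457
```

Emit:
servo_tool --motion '[[[-0.025,0,0.067,-0.068,-0.06,0.1,1],[-0.025,0,0.067,-0.068,-0.06,0.3,1],[-0.025,0,0.067,-0.068,-0.06,0.6,1],[-0.025,0,0.067,-0.068,-0.06,0.6,1]]]'

```text
clock: 5.42
tcp_pos: [0.5183, -0.2701, 0.0519]
ee_rot: [-179.7, -20.0, 40.2]
contact_force: [-0.4, 1.8, -1.1]
grip_width: 0.0853
```

```bash
python3 - <<'E'
from h import *
a=40.2;M=np.array([.5418,-.2501,0])
u=az(a);z=np.cos(np.radians(20))*np.array([0,0,-1])+np.sin(np.radians(20))*u
tip=M-.015*u; tip[2]=.010
T=tip+.024*z; R=Rtool(z,az(a-90)); plan(T,R); print(r.get_state()['contact_force'])
im=camera('wrist'); cv2.imwrite('pics/w5.png',im[:,:,::-1])
E
```

```text
turn [-0.0031  0.0005 -0.0002] shift [0.0065 0.0023 0.6883] | rows rot 0.039519180957366395 lin 1.6507604389254744
[-0.3698  1.8025 -1.1089]
```

View pics/w5.png

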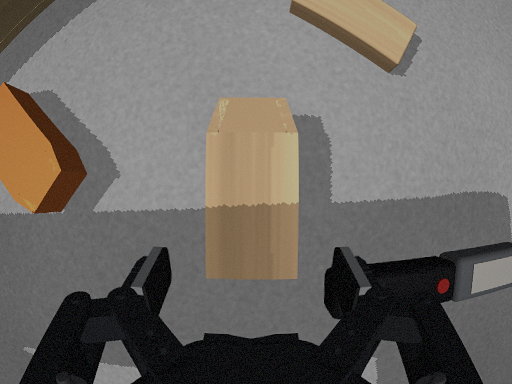

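Emit:
servo_tool --motion '[[[0,0,0,0.006,0.002,0.3,1],[0,0,0,0.006,0.002,0.5,1],[0,0,0,0.006,0.002,0.65,1],[0,0,0,0.006,0.002,0.69,1],[0,0,0,0.006,0.002,0.69,1]]]'

```text
clock: 5.88
tcp_pos: [0.5386, -0.2575, -0.008]
ee_rot: [180.0, -20.0, 40.3]
contact_force: [-1.0, -0.4, -0.0]
grip_width: 0.0855
```

Emit:
servo_tool --motion '[[[0,0,0,0,0,0,0.3],[0,0,0,0,0,0,0.2],[0,0,0,0,0,0,0.2],[0,0,0,0,0,0,0.2],[0,0,0,0,0,0,0.2]]]' --grip_force 40

```text
clock: 6.3
tcp_pos: [0.5391, -0.2584, -0.0065]
ee_rot: [179.8, -20.1, 40.3]
contact_force: [-3.8, -0.2, 7.6]
grip_width: 0.0595
```

Emit:
servo_tool --motion '[[[0,0,0,0,0,0,-1],[0,0,0,0,0,0,-1],[0,0,0,0,0,0,-1]]]' --grip_force 70

```text
clock: 6.55
tcp_pos: [0.5391, -0.2584, -0.0064]
ee_rot: [179.8, -20.1, 40.3]
contact_force: [-4.9, -1.0, 10.5]
grip_width: 0.0592
```

```bash
python3 - <<'E'
from h import *
s=r.get_state();R=Rcur(s); print(s['grip_width'],s['contact_force'],R.inv().apply([0,0,1]),s['qpos'],s['tcp_pos'])
im=camera('wrist'); cv2.imwrite('pics/w6.png',im[:,:,::-1])
E
```

```text
0.05919151168847251 [-4.9461 -1.0288 10.463 ] [ 0.343   0.0034 -0.9393] [-36.2463  27.2616 -17.7412  39.9145  19.4299 104.3934] [ 0.5391 -0.2584 -0.0064]
```

View pics/w6.png

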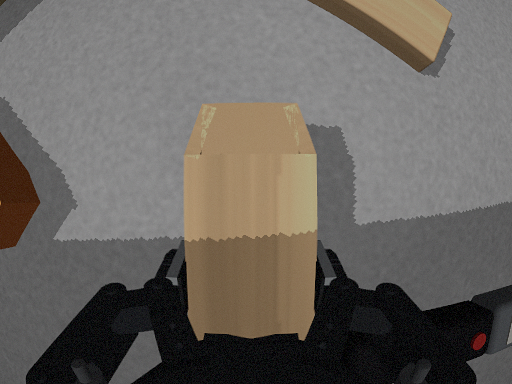

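Emit:
servo_tool --motion '[[[0,0,0,0.1,0,-0.28,-1],[0,0,0,0.2,0,-0.56,-1],[0,0,0,0.34,0,-0.94,-1],[0,0,0,0.34,0,-0.94,-1]]]'

```text
clock: 6.93
tcp_pos: [0.5414, -0.26, 0.1001]
ee_rot: [179.3, -20.2, 40.4]
contact_force: [0.8, -1.9, -0.4]
grip_width: 0.0587
```

Emit:
servo_tool --motion '[[[0.1,0,-0.3,0.1,0,-0.28,-1],[0.2,0,-0.55,0.2,0,-0.56,-1],[0.32,0,-0.88,0.3,0,-0.8,-1],[0.32,0,-0.88,0.3,0,-0.8,-1],[0.32,0,-0.88,0.3,0,-0.8,-1],[0.32,0,-0.88,0.3,0,-0.8,-1],[0.32,0,-0.88,0.3,0,-0.8,-1],[0.32,0,-0.88,0.3,0,-0.8,-1],[0.32,0,-0.88,0.3,0,-0.8,-1],[0.32,0,-0.88,0.3,0,-0.8,-1],[0.32,0,-0.88,0.3,0,-0.8,-1],[0.32,0,-0.88,0.3,0,-0.8,-1]]]'

```text
clock: 7.93
tcp_pos: [0.539, -0.2573, 0.1777]
ee_rot: [179.9, -19.9, 124.9]
contact_force: [0.3, -0.0, -2.0]
grip_width: 0.059
```

```bash
python3 - <<'E'
from h import *
s=r.get_state(); print(s['grip_width'],s['contact_force'],s['qpos'],Rcur(s).as_matrix())
T=np.array([.50,-.235,.2]); h=-25
z=np.cos(np.radians(70))*np.array([0,0,-1])+np.sin(np.radians(70))*az(h)
plan(T,Rtool([0,0,-1],az(h+90)))
plan(T,Rtool(z,az(h+90)))
E
```

```text
0.05898843899739421 [ 0.3494 -0.048  -2.0259] [-30.1347  45.0573  40.6163 103.6781   8.3269  23.6511] [[-0.538   0.8204 -0.1934]
 [ 0.7713  0.5717  0.2797]
 [ 0.3401  0.0013 -0.9404]]
turn [ 0.0589 -0.2156 -0.3312] shift [ 0.4583 -0.1922 -0.0718] | rows rot 5.022319475320592 lin 1.2040867824166794
turn [-0.1563 -0.9733 -0.3364] shift [ 0.4583 -0.1922 -0.0718] | rows rot 13.092774114630755 lin 1.2040867824166794
```

Emit:
servo_tool --motion '[[[-0.156,-0.973,-0.336,0.46,-0.19,-0.07,-1],[-0.156,-0.973,-0.336,0.46,-0.19,-0.07,-1],[-0.156,-0.973,-0.336,0.46,-0.19,-0.07,-1],[-0.156,-0.973,-0.336,0.46,-0.19,-0.07,-1],[-0.156,-0.973,-0.336,0.46,-0.19,-0.07,-1],[-0.156,-0.973,-0.336,0.46,-0.19,-0.07,-1],[-0.156,-0.973,-0.336,0.46,-0.19,-0.07,-1],[-0.156,-0.973,-0.336,0.46,-0.19,-0.07,-1],[-0.156,-0.973,-0.336,0.46,-0.19,-0.07,-1],[-0.156,-0.973,-0.336,0.46,-0.19,-0.07,-1],[-0.156,-0.973,-0.336,0.46,-0.19,-0.07,-1],[-0.156,-0.973,-0.336,0.46,-0.19,-0.07,-1]]]'

```text
clock: 8.93
tcp_pos: [0.5001, -0.2342, 0.2006]
ee_rot: [172.9, 43.3, 141.4]
contact_force: [1.1, -0.5, -2.1]
grip_width: 0.0592
```

```bash
python3 - <<'E'
from h import *
s=r.get_state(); print(s['grip_width'],s['contact_force'],s['qpos'],Rcur(s).as_matrix())
T=np.array([.50,-.235,.2]); h=-25
z=np.cos(np.radians(70))*np.array([0,0,-1])+np.sin(np.radians(70))*az(h)
plan(T,Rtool(z,az(h+90)))
im=camera('wrist'); cv2.imwrite('pics/w7.png',im[:,:,::-1])
im=camera('scene'); cv2.imwrite('pics/s7.png',cv2.resize(im[100:280,100:320,::-1],None,fx=3,fy=3))
E
```

```text
0.059223762043757115 [ 1.1492 -0.4529 -2.1208] [-22.8456 -15.9974 -50.7319  11.6244  -3.7408  11.4224] [[-0.5688  0.5525  0.6093]
 [ 0.4541  0.8286 -0.3275]
 [-0.6858  0.0904 -0.7221]]
turn [-0.0496 -0.2891 -0.1019] shift [ 0.001  -0.0079  0.0057] | rows rot 3.9027122635062668 lin 0.023532377454430816
```

View pics/s7.png

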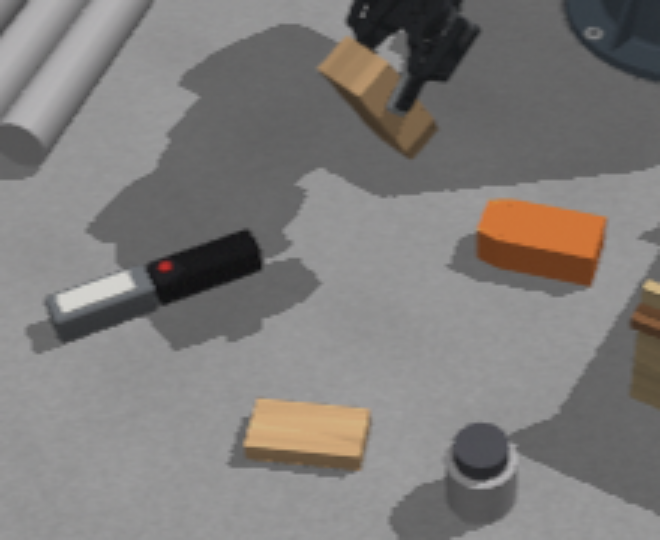

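View pics/w7.png

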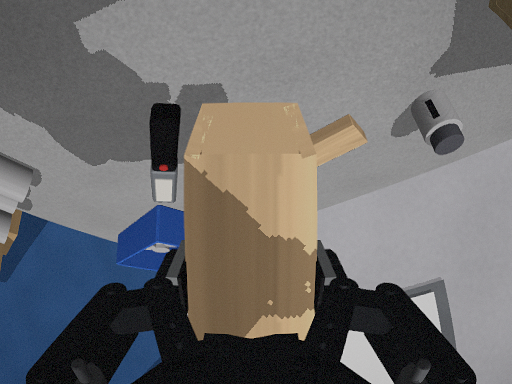

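```bash
cat >> h.py <<'E'
R0g=Ro.from_euler('xyz',[179.8,-20.1,40.3],degrees=True)
FOOT=R0g.inv().apply(np.array([.5418,-.2501,.02])+.06*az(40.25)-np.array([.5391,-.2584,-.0064]))
BX=R0g.inv().apply(az(40.25)); BY=R0g.inv().apply([-np.sin(np.radians(40.25)),np.cos(np.radians(40.25)),0])
E
python3 - <<'E'
from h import *
print(FOOT,BX,BY)
h=-25
# target: BX->down, BY -> some horizontal
by=az(h+90); sgn=np.sign(BY[1]); 
bx=np.array([0,0,-1.]); byw=sgn*by
A=np.column_stack([bx,byw,np.cross(bx,byw)]);B=np.column_stack([BX,BY,np.cross(BX,BY)])
Rt=Ro.from_matrix(A@np.linalg.inv(B)); print(Rt.as_matrix())
for zf in (.1,.03,.006):
  F=np.array([.545,-.25,zf]); T=F-Rt.apply(FOOT); print(T); plan(T,Rt)
E
```

```text
[ 0.0724 -0.0045 -0.0016] [ 0.9391 -0.0003  0.3437] [ 0.0008 -1.     -0.0032]
[[-0.3118  0.4196  0.8525]
 [ 0.1445  0.9077 -0.394 ]
 [-0.9391  0.0003 -0.3437]]
[ 0.5709 -0.257   0.1674]
turn [-0.052  -0.2945 -0.1031] shift [-0.3605  0.1868  0.7269] | rows rot 3.9765576703690333 lin 1.9966575763283056
[ 0.5709 -0.257   0.0974]
turn [-0.052  -0.2945 -0.1031] shift [0.1142 0.1243 1.2375] | rows rot 3.9765576703690333 lin 2.9950191880597408
[ 0.5709 -0.257   0.0734]
turn [-0.052  -0.2945 -0.1031] shift [0.277  0.1029 1.4125] | rows rot 3.9765576703690333 lin 3.460657068084218
```

Emit:
servo_tool --motion '[[[-0.052,-0.295,-0.103,-0.12,0.06,0.25,-1],[-0.052,-0.295,-0.103,-0.24,0.12,0.5,-1],[-0.052,-0.295,-0.103,-0.36,0.187,0.73,-1],[-0.052,-0.295,-0.103,-0.36,0.187,0.73,-1],[-0.052,-0.295,-0.103,-0.36,0.187,0.73,-1]]]'

```text
clock: 9.45
tcp_pos: [0.5808, -0.2618, 0.1773]
ee_rot: [174.9, 59.5, 147.8]
contact_force: [0.9, -0.3, -1.3]
grip_width: 0.0586
```

```bash
cat >> h.py <<'E'
def stand(h,F):
    byw=np.sign(BY[1])*az(h+90);bx=np.array([0,0,-1.])
    A=np.column_stack([bx,byw,np.cross(bx,byw)]);B=np.column_stack([BX,BY,np.cross(BX,BY)])
    Rt=Ro.from_matrix(A@np.linalg.inv(B)); return np.array(F)-Rt.apply(FOOT),Rt
E
python3 - <<'E'
from h import *
s=r.get_state(); print(s['grip_width'],s['contact_force'],s['qpos']); 
for zf in (.03,.006):plan(*stand(-25,[.545,-.25,zf]))
im=camera('scene'); cv2.imwrite('pics/s8.png',cv2.resize(im[100:280,100:320,::-1],None,fx=3,fy=3))
E
```

```text
0.05858100421781548 [ 0.9286 -0.3347 -1.3245] [-22.5398  -1.856  -63.2517 -30.9546  -3.3035   4.9131]
turn [-0.0187 -0.1138 -0.0402] shift [ 0.7443 -0.0402  0.3088] | rows rot 1.535494909798192 lin 1.9348342552801048
turn [-0.0187 -0.1138 -0.0402] shift [ 0.9511 -0.051   0.4302] | rows rot 1.535494909798192 lin 2.506179677880133
```

View pics/s8.png

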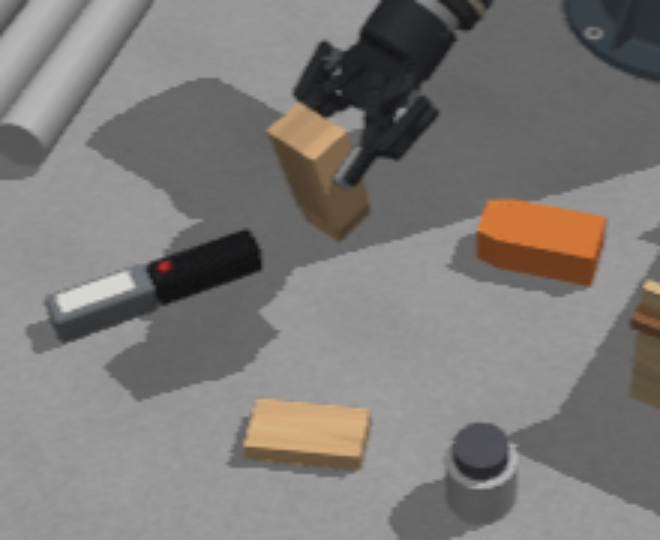

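```bash
python3 - <<'E'
from h import *
for zf in (.06,.03,.006):plan(*stand(-23,[.598,-.262,zf]))
E
```

```text
turn [-0.0382 -0.1092 -0.0483] shift [0.2423 0.1215 0.5998] | rows rot 1.5759137324458232 lin 1.5784790562841229
turn [-0.0382 -0.1092 -0.0483] shift [0.5017 0.1084 0.7499] | rows rot 1.5759137324458232 lin 2.1792735875613953
turn [-0.0382 -0.1092 -0.0483] shift [0.7093 0.098  0.87  ] | rows rot 1.5759137324458232 lin 2.7019707989243362
```

Emit:
servo_tool --motion '[[[-0.038,-0.109,-0.048,0.24,0.12,0.6,-1],[-0.038,-0.109,-0.048,0.24,0.12,0.6,-1],[-0.038,-0.109,-0.048,0.24,0.12,0.6,-1],[-0.038,-0.109,-0.048,0.24,0.12,0.6,-1]]]'

```text
clock: 9.83
tcp_pos: [0.6519, -0.2806, 0.133]
ee_rot: [179.6, 68.2, 156.7]
contact_force: [0.9, 0.1, -1.3]
grip_width: 0.0589
```

```bash
python3 - <<'E'
from h import *
s=r.get_state(); print(s['grip_width'],s['contact_force'],s['qpos'],Rcur(s).apply(BX)); 
for zf in (.06,.03,.006):plan(*stand(-23,[.598,-.262,zf]))
E
```

```text
0.058935200309690614 [ 0.8519  0.0564 -1.3264] [-23.6358  21.5989 -64.525  -64.3651   0.7423  -0.117 ] [-0.0256  0.0136 -0.9996]
turn [-0.0004 -0.0184 -0.0019] shift [ 0.1643  0.0069 -0.2624] | rows rot 0.23265256284746447 lin 0.7425285836058111
turn [-0.0004 -0.0184 -0.0019] shift [ 0.4429  0.006  -0.1512] | rows rot 0.23265256284746447 lin 1.122336779314955
turn [-0.0004 -0.0184 -0.0019] shift [ 0.6658  0.0053 -0.0622] | rows rot 0.23265256284746447 lin 1.6036133584294001
```

```bash
python3 - <<'E'
from h import *
s=r.get_state(); print('foot',s['tcp_pos']+Rcur(s).apply(FOOT))
for zf in (.03,.006,-.002):plan(*stand(-23,[.622,-.272,zf]))
E
```

```text
foot [ 0.6241 -0.2735  0.0663]
turn [-0.0004 -0.0184 -0.0019] shift [0.3465 0.0073 0.0903] | rows rot 0.23265256284746447 lin 0.8588888686378846
turn [-0.0004 -0.0184 -0.0019] shift [0.5694 0.0066 0.1793] | rows rot 0.23265256284746447 lin 1.4316515099004432
turn [-0.0004 -0.0184 -0.0019] shift [0.6437 0.0064 0.2089] | rows rot 0.23265256284746447 lin 1.6230090525699798
```

Emit:
servo_tool --motion '[[[0,-0.018,0,0.2,0,0.05,-1],[0,-0.018,0,0.35,0,0.09,-1],[0,-0.018,0,0.45,0.005,0.13,-1],[0,-0.018,0,0.5,0.005,0.15,-1],[0,-0.018,0,0.5,0.005,0.15,-1]]]'

```text
clock: 10.25
tcp_pos: [0.6605, -0.2838, 0.0789]
ee_rot: [179.5, 69.2, 156.6]
contact_force: [0.0, 0.3, -2.0]
grip_width: 0.0587
```

```bash
python3 - <<'E'
from h import *
s=r.get_state(); print(s['grip_width'],s['contact_force'],s['qpos'],Rcur(s).apply(BX)); print('foot',s['tcp_pos']+Rcur(s).apply(FOOT))
for zf in (.006,-.002):plan(*stand(-23,[.622,-.272,zf]))
im=camera('scene'); cv2.imwrite('pics/s9.png',cv2.resize(im[100:280,100:320,::-1],None,fx=3.5,fy=3.5))
E
```

```text
0.05867791580240451 [ 0.0074  0.2899 -1.9999] [-23.5456  34.3351 -64.7003 -78.2531   0.6297  -0.0482] [-0.0099  0.0072 -0.9999]
foot [ 0.6337 -0.2772  0.0118]
turn [-0.0007 -0.0076 -0.0022] shift [ 0.1     0.0044 -0.108 ] | rows rot 0.09926626887857877 lin 0.35307521558947813
turn [-0.0007 -0.0076 -0.0022] shift [ 0.1748  0.0042 -0.0796] | rows rot 0.09926626887857877 lin 0.4606837523809203
```

View pics/s9.png

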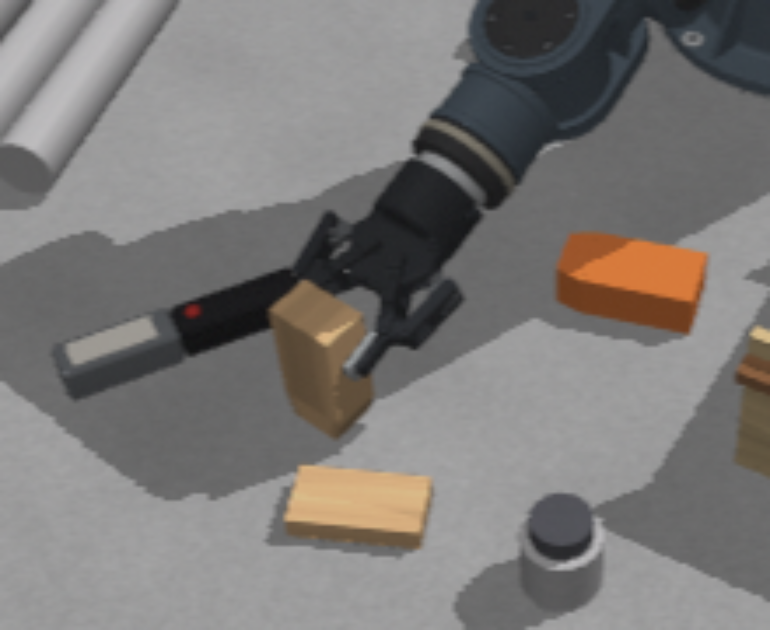

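Emit:
servo_tool --motion '[[[0,-0.007,0,0.06,0,0.02,-1],[0,-0.007,0,0.09,0,0.03,-1],[0,-0.007,0,0.12,0,0.04,-1],[0,-0.007,0,0.12,0,0.04,-1]]]'

```text
clock: 10.63
tcp_pos: [0.6607, -0.2837, 0.0685]
ee_rot: [179.6, 70.0, 156.7]
contact_force: [-0.4, 0.1, -2.1]
grip_width: 0.0592
```

```bash
python3 - <<'E'
from h import *
s=r.get_state(); print(s['grip_width'],s['contact_force'],s['qpos'],Rcur(s).apply(BX)); print('foot',s['tcp_pos']+Rcur(s).apply(FOOT))
E
```

```text
0.05916854974066173 [-0.362   0.1261 -2.1302] [-23.5249  37.7234 -64.9438 -82.6502   0.626   -0.0828] [ 0.0022  0.0013 -1.    ]
foot [ 0.6348 -0.2775  0.001 ]
```

Upright, with the foot about 1 mm off the bench. I'll lower it until it touches.

Emit:
servo_tool --motion '[[[0,0,0,0.015,0,0.005,-1],[0,0,0,0.03,0,0.01,-1],[0,0,0,0.03,0,0.01,-1]]]'

```text
clock: 10.88
tcp_pos: [0.6613, -0.2841, 0.0677]
ee_rot: [179.6, 70.2, 156.7]
contact_force: [-1.7, 0.5, 8.5]
grip_width: 0.0587
```

Emit:
servo_tool --motion '[[[0,0,0,-0.01,0,0,0.6],[0,0,0,-0.01,0,0,1],[0,0,0,-0.01,0,0,1],[0,0,0,-0.01,0,0,1],[0,0,0,-0.01,0,0,1]]]'

```text
clock: 11.3
tcp_pos: [0.6607, -0.2837, 0.0663]
ee_rot: [179.6, 70.0, 156.7]
contact_force: [-0.4, 0.4, -0.3]
grip_width: 0.0851
```

```bash
python3 - <<'E'
from h import *
s=r.get_state(); print(s['grip_width'],s['contact_force'],s['tcp_pos'])
im=camera('wrist'); cv2.imwrite('pics/w10.png',im[:,:,::-1])
im=camera('scene'); cv2.imwrite('pics/s10.png',cv2.resize(im[150:250,150:250,::-1],None,fx=5,fy=5))
E
```

```text
0.08507050760951568 [-0.4367  0.3847 -0.276 ] [ 0.6607 -0.2837  0.0663]
```

View pics/s10.png

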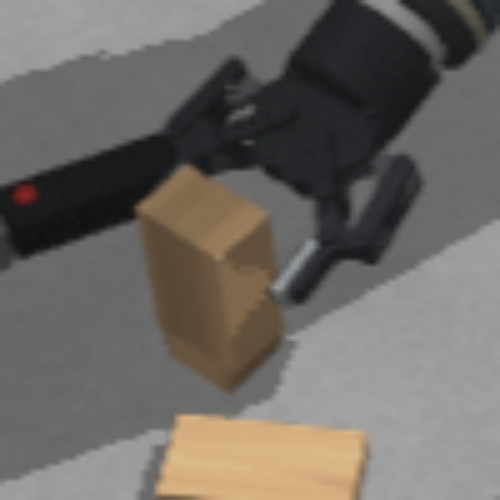

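View pics/w10.png

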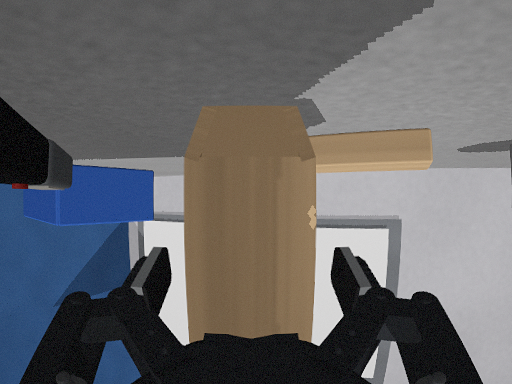

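```bash
python3 - <<'E'
from h import *
s=r.get_state();R=Rcur(s);h=np.degrees(np.arctan2(*R.as_matrix()[1::-1,2]));print(h)
P0=s['tcp_pos']+R.apply([0,0,-.047]);print('pad',P0,'foot',s['tcp_pos']+R.apply(FOOT))
for t,zz in ((60,.11),(50,.14),(35,.17),(15,.2),(0,.22)):
    z=np.cos(np.radians(t))*np.array([0,0,-1])+np.sin(np.radians(t))*az(h)
    P=P0.copy();P[2]=zz; plan(P+.047*z,Rtool(z,az(h+90)),s)
E
```

```text
-22.859254446099133
pad [ 0.62   -0.2665  0.0824] foot [ 0.6348 -0.2775 -0.0012]
turn [ 0.0001  0.1112 -0.0015] shift [-0.178   0.0004 -0.1016] | rows rot 1.3976115275957814 lin 0.49160338966040085
turn [ 0.0003  0.2223 -0.0015] shift [-0.3808  0.0009 -0.2254] | rows rot 2.7941952997360073 lin 1.0612342054108828
turn [ 0.0005  0.389  -0.0015] shift [-0.5539  0.0013 -0.3847] | rows rot 4.889139454579149 lin 1.6172097668280105
turn [ 0.0007  0.6112 -0.0014] shift [-0.7204  0.0017 -0.6027] | rows rot 7.6824215763462735 lin 2.2524385464730234
turn [ 0.0009  0.7778 -0.0013] shift [-0.8517  0.002  -0.7799] | rows rot 9.777388138585133 lin 2.7694172556197136
```

Emit:
servo_tool --motion '[[[0,0.04,0,-0.12,0,-0.06,1],[0,0.11,0,-0.22,0,-0.12,1],[0,0.18,0,-0.38,0,-0.2,1],[0,0.25,0,-0.48,0,-0.28,1],[0,0.32,0,-0.55,0,-0.36,1],[0,0.39,0,-0.62,0,-0.44,1],[0,0.47,0,-0.68,0,-0.52,1],[0,0.55,0,-0.74,0,-0.6,1],[0,0.62,0,-0.8,0,-0.68,1],[0,0.7,0,-0.84,0,-0.74,1],[0,0.778,0,-0.86,0,-0.78,1],[0,0.778,0,-0.86,0,-0.78,1]]]'

```text
clock: 12.4
tcp_pos: [0.6234, -0.2682, 0.1705]
ee_rot: [179.8, 34.9, 157.0]
contact_force: [1.3, 0.4, -1.2]
grip_width: 0.0855
```

```bash
python3 - <<'E'
from h import *
import pickle
s=r.get_state(); print(s['grip_width'],s['contact_force'],s['tcp_pos'],s['ee_rot'],s['qpos'])
p=camera_params('wrist');im=camera('wrist'); cv2.imwrite('pics/w11.png',im[:,:,::-1]);pickle.dump((p,s),open('w11.pkl','wb'))
im=camera('scene'); cv2.imwrite('pics/s11.png',cv2.resize(im[110:260,120:320,::-1],None,fx=4,fy=4))
E
```

```text
0.08545069332905547 [ 1.2881  0.4435 -1.2258] [ 0.6234 -0.2682  0.1705] [179.8472  34.8799 156.9997] [-23.4868   5.7072 -29.0789  20.3361   0.431   -0.3991]
```

View pics/s11.png

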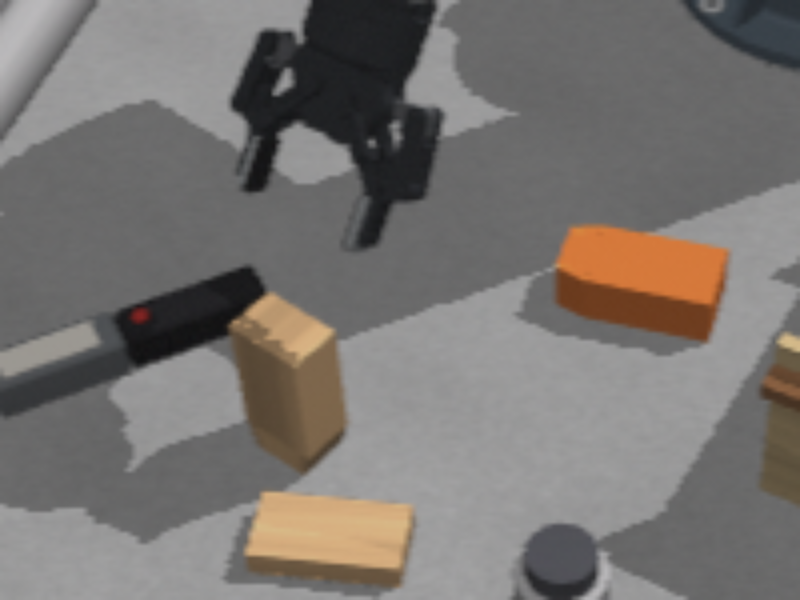

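View pics/w11.png

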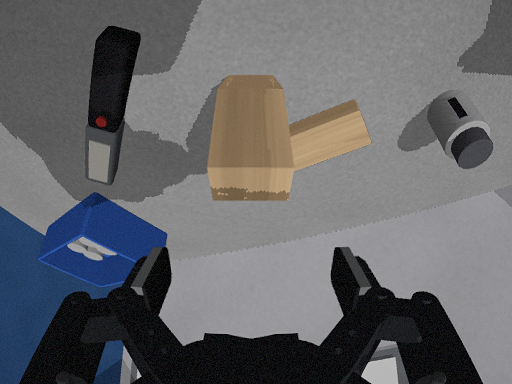

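```bash
python3 - <<'E'
from h import *
import pickle
p,s=pickle.load(open('w11.pkl','rb'))
C=np.array([onz('wrist',u,v,.12,p) for u,v in [(207.5,167.5),(294,167),(213,200),(289.5,200)]]);print(C)
print(np.linalg.norm(C[0]-C[1]),np.linalg.norm(C[2]-C[3]),np.linalg.norm(C[0]-C[2]),np.linalg.norm(C[1]-C[3]));d=C[1]-C[0]+C[3]-C[2]
M=C.mean(0);a=np.degrees(np.arctan2(d[1],d[0]));print(M,a)
T=M.copy();T[2]=.15
plan(T,Rtool([0,0,-1],az(a-90)))
T[2]=.0665;plan(T,Rtool([0,0,-1],az(a-90)))
# scene check
print(proj('scene',[*M[:2],.12]))
E
python3 - <<'E'
import cv2
a=cv2.imread("pics/w11.png");cv2.imwrite("pics/c11.png",cv2.resize(a[150:220,190:310],None,fx=6,fy=6,interpolation=cv2.INTER_CUBIC))
E
```

```text
[[ 0.606  -0.2918  0.12  ]
 [ 0.6287 -0.2373  0.12  ]
 [ 0.642  -0.3072  0.12  ]
 [ 0.6658 -0.2518  0.12  ]]
0.0590766980297068 0.060337203973945874 0.03924758129447854 0.03986392596013484
[ 0.6356 -0.272   0.12  ] 67.08050185320523
turn [0.3061 0.3039 0.9656] shift [0.0452 0.0116 0.2381] | rows rot 13.292770769624816 lin 0.5817832286386542
turn [0.3061 0.3039 0.9656] shift [0.5247 0.0098 0.9217] | rows rot 13.292770769624816 lin 2.5433649281040807
[190.8632 191.2632]
```

View pics/c11.png

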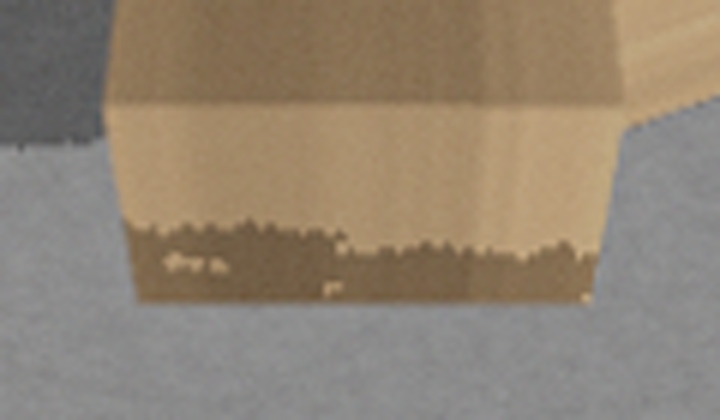

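Emit:
servo_tool --motion '[[[0.306,0.304,0.966,0.02,0.006,0,1],[0.306,0.304,0.966,0.02,0.006,0,1],[0.306,0.304,0.966,0.02,0.006,0,1],[0.306,0.304,0.966,0.02,0.006,0,1],[0.306,0.304,0.966,0.03,0.01,0,1],[0.306,0.304,0.966,0.03,0.01,0,1],[0.306,0.304,0.966,0.03,0.01,0,1],[0.306,0.304,0.966,0.03,0.01,0,1],[0.306,0.304,0.966,0.03,0.01,0,1],[0.306,0.304,0.966,0.03,0.01,0,1],[0.306,0.304,0.966,0.03,0.01,0,1],[0.306,0.304,0.966,0.03,0.01,0,1]]]'

```text
clock: 13.5
tcp_pos: [0.6234, -0.2667, 0.1654]
ee_rot: [177.6, 2.7, 75.1]
contact_force: [1.1, -0.1, 0.3]
grip_width: 0.085
```

```bash
python3 - <<'E'
from h import *
s=r.get_state();print(s['qpos'],s['ee_rot'],s['tcp_pos'])
for z in (.13,.0665):plan([.6356,-.272,z],Rtool([0,0,-1],az(-22.9)))
E
```

```text
[-21.9822  31.9764  19.5731  74.8656  -2.4118  82.7585] [177.5919   2.7343  75.1442] [ 0.6234 -0.2667  0.1654]
turn [0.0288 0.0284 0.09  ] shift [-0.003   0.1164  0.36  ] | rows rot 1.2404778230751843 lin 0.907320255641907
turn [0.0288 0.0284 0.09  ] shift [0.0273 0.0898 0.9937] | rows rot 1.2404778230751843 lin 2.3935768680275187
```

Emit:
servo_tool --motion '[[[0.029,0.028,0.09,0,0.12,0.15,1],[0.029,0.028,0.09,0,0.12,0.3,1],[0.029,0.028,0.09,0,0.116,0.36,1],[0.029,0.028,0.09,0,0.116,0.36,1]]]'

```text
clock: 13.83
tcp_pos: [0.6338, -0.2715, 0.1283]
ee_rot: [-179.9, 0.2, 67.5]
contact_force: [-0.7, 1.2, 0.5]
grip_width: 0.0856
```

```bash
python3 - <<'E'
from h import *
import pickle
s=r.get_state();print(s['ee_rot'],s['tcp_pos'])
plan([.6356,-.272,.0665],Rtool([0,0,-1],az(-22.9)))
p=camera_params('wrist');im=camera('wrist'); cv2.imwrite('pics/w12.png',im[:,:,::-1]);pickle.dump((p,s),open('w12.pkl','wb'))
E
```

```text
[-179.8657    0.1622   67.5483] [ 0.6338 -0.2715  0.1283]
turn [-0.0015  0.0018  0.005 ] shift [0.0044 0.0203 0.6177] | rows rot 0.06915651102777835 lin 1.482185921731059
```

View pics/w12.png

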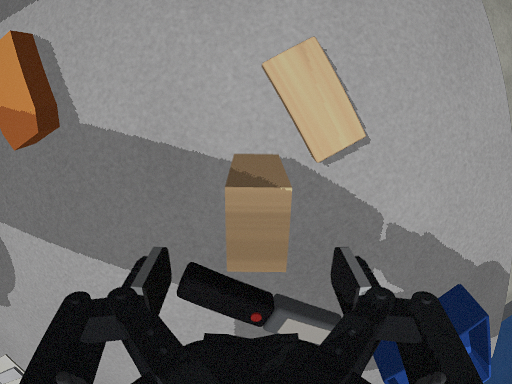

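```bash
python3 - <<'E'
from h import *
import pickle
p,s=pickle.load(open('w12.pkl','rb'))
C=np.array([onz('wrist',u,v,.12,p) for u,v in [(225,187.5),(292,187.5),(228,271.5),(287.5,271.5)]])
print(C.mean(0),np.linalg.norm(C[0]-C[1]),np.linalg.norm(C[2]-C[3]),np.linalg.norm(C[0]-C[2]))
d=C[1]-C[0]+C[3]-C[2];print(np.degrees(np.arctan2(d[1],d[0])))
E
```

```text
[ 0.6378 -0.2732  0.12  ] 0.03953250129596797 0.039951940441184684 0.05926635633218188
-22.5049828719684
```

Emit:
servo_tool --motion '[[[0,0,0,0,0.034,0.15,1],[0,0,0,0,0.034,0.35,1],[0,0,0,0,0.034,0.5,1],[0,0,0,0,0.034,0.62,1],[0,0,0,0,0.034,0.62,1],[0,0,0,0,0.034,0.62,1]]]'

```text
clock: 14.38
tcp_pos: [0.6378, -0.2728, 0.0709]
ee_rot: [179.9, 0.1, 67.5]
contact_force: [-0.3, 0.5, 1.0]
grip_width: 0.0855
```

Emit:
servo_tool --motion '[[[0,0,0,0,0,0,0.3],[0,0,0,0,0,0,0.1],[0,0,0,0,0,0,0],[0,0,0,0,0,0,-0.1],[0,0,0,0,0,0,-0.2],[0,0,0,0,0,0,-0.3],[0,0,0,0,0,0,-0.3],[0,0,0,0,0,0,-0.3]]]' --grip_force 40

```text
clock: 15.05
tcp_pos: [0.6383, -0.2734, 0.0708]
ee_rot: [179.9, 0.1, 67.4]
contact_force: [-2.1, 1.4, 7.0]
grip_width: 0.0395
```

Emit:
servo_tool --motion '[[[0,0,0,0,0,0,-1],[0,0,0,0,0,0,-1],[0,0,0,0,0,-0.1,-1],[0,0,0,0,0,-0.3,-1],[0,0,0,0,0,-0.6,-1],[0,0,0,0,0,-1,-1],[0,0,0,0,0,-1,-1]]]' --grip_force 80

```text
clock: 15.63
tcp_pos: [0.6404, -0.274, 0.1784]
ee_rot: [179.4, 0.1, 67.4]
contact_force: [0.7, -1.0, -1.0]
grip_width: 0.0388
```

```bash
python3 - <<'E'
from h import *
import pickle
s=r.get_state();print(s['ee_rot'],s['tcp_pos'],s['grip_width'],s['contact_force'],s['qpos'])
p=camera_params('wrist');im=camera('wrist'); cv2.imwrite('pics/w13.png',im[:,:,::-1]);pickle.dump((p,s),open('w13.pkl','wb'))
E
```

```text
[179.4156   0.1319  67.4087] [ 0.6404 -0.274   0.1784] 0.03880597401277399 [ 0.7026 -0.993  -1.0131] [-23.1029  37.1643  30.3391  82.5892  -0.1266  89.4871]
```

View pics/w13.png

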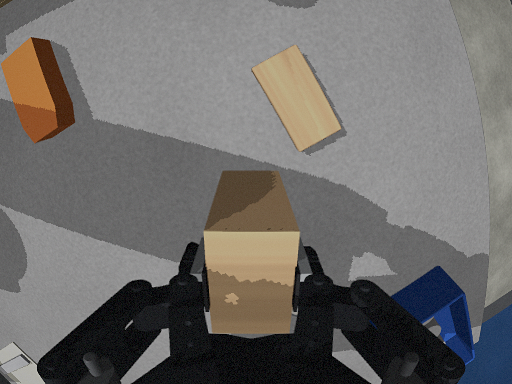

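Emit:
servo_tool --motion '[[[0,0,0,0.1,-0.05,-0.3,-1],[0,0,0,0.3,-0.15,-0.55,-1],[0,0,0,0.6,-0.32,-0.75,-1],[0,0,0,0.95,-0.53,-0.75,-1]]]'

```text
clock: 16.02
tcp_pos: [0.6265, -0.1652, 0.2478]
ee_rot: [179.7, 0.1, 67.3]
contact_force: [1.3, 0.2, -0.9]
grip_width: 0.0387
```

Emit:
servo_tool --motion '[[[0,0,0,0.3,-0.17,0,-1],[0,0,0,0.6,-0.34,0,-1],[0,0,0,0.95,-0.53,0,-1]]]'

```text
clock: 16.27
tcp_pos: [0.6125, -0.0557, 0.2441]
ee_rot: [180.0, 0.1, 67.4]
contact_force: [1.7, 1.1, -1.7]
grip_width: 0.0393
```

```bash
python3 - <<'E'
from h import *
import pickle
p,s=pickle.load(open('w13.pkl','rb'));R=Rcur(s)
zt=s['tcp_pos'][2]+.0492
C=np.array([onz('wrist',u,v,zt,p) for u,v in [(204.5,232),(300.5,232),(212,334),(294,334)]])
print(R.inv().apply(C.mean(0)-s['tcp_pos']),np.linalg.norm(C[0]-C[1]),np.linalg.norm(C[0]-C[2]))
s=r.get_state();print(s['tcp_pos'],s['ee_rot'])
plan([.59,.155,.25],Rtool([0,0,-1],az(76.4)))
E
```

```text
[-0.0006  0.0006 -0.0492] 0.03944500111324849 0.059766495197697556
[ 0.6125 -0.0557  0.2441] [179.9986   0.1483  67.3625]
turn [-0.0014  0.0012 -1.1004] shift [ 1.858  -1.0188 -0.0643] | rows rot 13.832059374418112 lin 5.083810414204616
```

Emit:
servo_tool --motion '[[[0,0,-0.9,0.3,-0.1,-0.15,-1],[0,0,-0.9,0.6,-0.2,-0.15,-1],[0,0,-0.9,0.95,-0.25,-0.15,-1],[0,0,-0.9,0.95,-0.25,-0.15,-1],[0,0,-0.9,0.95,-0.25,-0.15,-1],[0,0,-0.9,0.95,-0.25,-0.15,-1],[0,0,-0.9,0.95,-0.25,-0.15,-1],[0,0,-0.9,0.95,-0.25,-0.15,-1],[0,0,-0.9,0.95,-0.25,-0.15,-1],[0,0,-0.9,0.95,-0.25,-0.15,-1],[0,0,-0.9,0.95,-0.25,-0.15,-1],[0,0,-0.9,0.95,-0.25,-0.15,-1]]]'

```text
clock: 17.27
tcp_pos: [0.6264, 0.0406, 0.2587]
ee_rot: [-179.8, -0.0, 148.9]
contact_force: [0.7, 0.4, -1.4]
grip_width: 0.0391
```

```bash
python3 - <<'E'
from h import *
s=r.get_state();print(s['tcp_pos'],s['ee_rot'],s['qpos'])
plan([.655,.140,.265],Rtool([0,0,-1],az(76.4)))
E
```

```text
[0.6264 0.0406 0.2587] [-179.8477   -0.0035  148.8524] [ 3.7774 28.8688 28.1036 89.3249 -0.1228 34.925 ]
turn [-0.0017 -0.0003 -0.195 ] shift [ 0.2695  0.9979 -0.0661] | rows rot 2.450867940286467 lin 2.483757592431597
```

Emit:
servo_tool --motion '[[[0,0,-0.195,0.09,0.33,-0.06,-1],[0,0,-0.195,0.18,0.67,-0.06,-1],[0,0,-0.195,0.27,1,-0.06,-1],[0,0,-0.195,0.27,1,-0.06,-1],[0,0,-0.195,0.27,1,-0.06,-1]]]'

```text
clock: 17.68
tcp_pos: [0.656, 0.1417, 0.2636]
ee_rot: [-179.8, -0.1, 166.1]
contact_force: [0.7, -0.6, -1.1]
grip_width: 0.0388
```

```bash
python3 - <<'E'
from h import *
import pickle
s=r.get_state();print(s['tcp_pos'],s['ee_rot'],s['qpos'])
p=camera_params('wrist');im=camera('wrist'); cv2.imwrite('pics/w14.png',cv2.resize(im[:,:,::-1],None,fx=1.5,fy=1.5,interpolation=cv2.INTER_CUBIC));pickle.dump((p,s),open('w14.pkl','wb'))
cv2.imwrite('pics/w14r.png',im[:,:,::-1])
E
```

```text
[0.656  0.1417 0.2636] [-179.8273   -0.0879  166.0922] [12.2431 36.0975 40.8826 94.9402 -0.1163 26.1509]
```

View pics/w14.png

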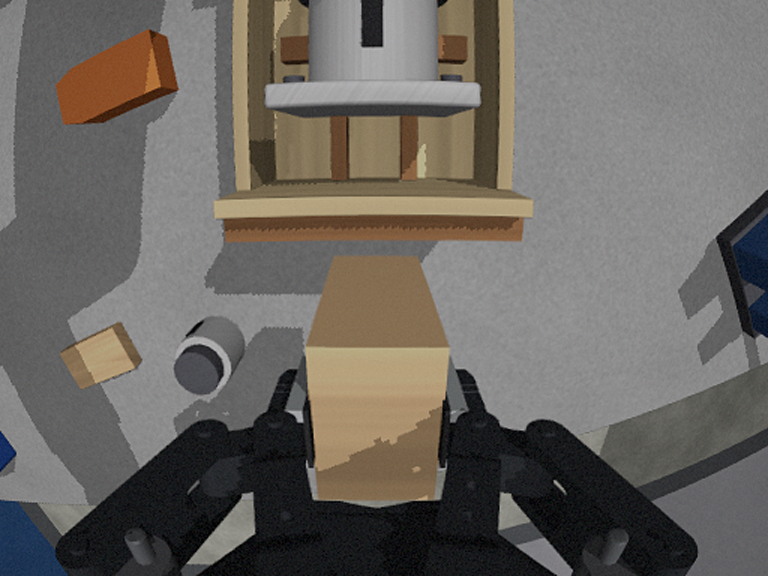

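```bash
python3 - <<'E'
import cv2
a=cv2.imread("pics/w14r.png");cv2.imwrite("pics/c14.png",cv2.resize(a[45:165,135:365],None,fx=3.4,fy=3.4,interpolation=cv2.INTER_CUBIC))
E
```

View pics/c14.png

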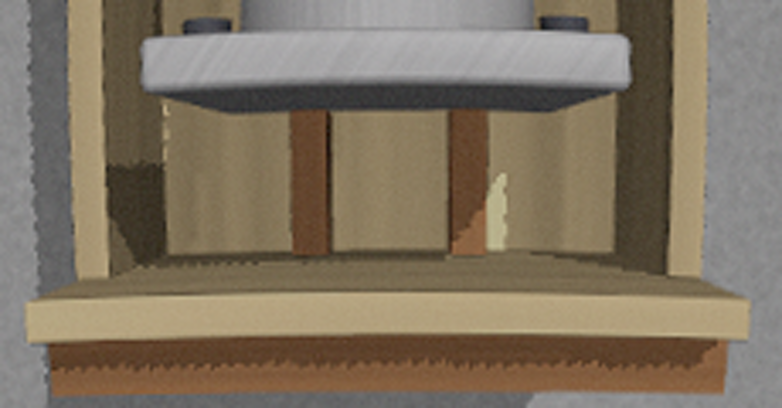

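```bash
python3 - <<'E'
from h import *
import pickle
p,s=pickle.load(open('w14.pkl','rb'))
g=lambda u,v,z:onz('wrist',135+(u+.5)/3.4-.5,45+(v+.5)/3.4-.5,z,p)
wl,wr=g(28,299,.15),g(748,299,.15); wm=g(388,293,.15)
fl,fr,fm=g(143,89,.151),g(629,89,.151),g(386,87,.151)
print('wall',wl,wr,(wl+wr)/2,wm,np.linalg.norm(wl-wr)); print('fl',fl,fr,(fl+fr)/2,fm,np.linalg.norm(fl-fr))
for a in (wr-wl,fr-fl): print(np.degrees(np.arctan2(a[1],a[0])))
a=(wr-wl);a/=np.linalg.norm(a); n=np.array([a[1],-a[0],0]);print('n',n)
W=(wl+wr+wm)/3;F=(fl+fr+fm)/3
print('gap',(F-W)@n,'lat F-W',(F-W)@a)
for u,v in [(318,240),(452,240),(331,240),(331,130),(291,200),(487,200)]: q=g(u,v,.038 if u not in(331,) else .012);print('rib',u,(q-W)@a,(q-W)@n)
sl,sr=g(106,200,.1),g(670,200,.1);print('side',(sl-W)@a,(sr-W)@a,np.linalg.norm(sl-sr))
E
```

```text
wall [0.5831 0.0543 0.15  ] [0.6317 0.2504 0.15  ] [0.6074 0.1524 0.15  ] [0.6082 0.1525 0.15  ] 0.20199124058519752
fl [0.5371 0.1029 0.151 ] [0.5684 0.2282 0.151 ] [0.5527 0.1655 0.151 ] [0.5543 0.1653 0.151 ] 0.12919409867452641
76.07401060403406
75.9758311701775
n [ 0.9706 -0.2407  0.    ]
gap -0.05598958230525536 lat F-W -0.0004176730182249198
rib 318 -0.02705815770494695 -0.005584353137215284
rib 452 0.023431142736748078 -0.005545394282285528
rib 331 -0.02380094851280894 -0.0035747216313349248
rib 331 -0.023488630682218754 -0.0482410306320075
rib 291 -0.0370791416304615 -0.020999893974091383
rib 487 0.036452212127046 -0.020977864689180403
side -0.09103710576292394 0.09027436518425655 0.18131149769962762
```

```bash
python3 - <<'E'
from h import *
for z in (.25,.228,.2): plan([.5775,.1592,z],Rtool([0,0,-1],az(76.03)))
E
```

```text
turn [-0.0019 -0.0007 -0.0005] shift [ 0.8062 -0.007   0.1416] | rows rot 0.026255949486569088 lin 1.9630893534814426
turn [-0.0019 -0.0007 -0.0005] shift [ 0.806  -0.0063  0.3615] | rows rot 0.026255949486569088 lin 2.1185118894805113
turn [-0.0019 -0.0007 -0.0005] shift [ 0.8057 -0.0055  0.6415] | rows rot 0.026255949486569088 lin 2.4699367434529043
```

Emit:
servo_tool --motion '[[[-0.002,0,0,0.25,-0.002,0,-1],[-0.002,0,0,0.5,-0.005,0,-1],[-0.002,0,0,0.75,-0.007,0.1,-1],[-0.002,0,0,0.806,-0.007,0.25,-1],[-0.002,0,0,0.806,-0.007,0.36,-1],[-0.002,0,0,0.806,-0.007,0.36,-1],[-0.002,0,0,0.806,-0.007,0.36,-1]]]'

```text
clock: 18.32
tcp_pos: [0.5773, 0.1578, 0.2292]
ee_rot: [180.0, -0.0, 165.9]
contact_force: [-0.2, 0.3, -1.9]
grip_width: 0.0389
```

```bash
python3 - <<'E'
from h import *
import pickle
s=r.get_state();print(s['tcp_pos'],s['ee_rot'],s['contact_force'])
p=camera_params('wrist');im=camera('wrist'); cv2.imwrite('pics/w15.png',im[:,:,::-1]);pickle.dump((p,s),open('w15.pkl','wb'))
im=camera('scene');cv2.imwrite('pics/s15.png',cv2.resize(im[110:260,290:440,::-1],None,fx=4,fy=4,interpolation=cv2.INTER_CUBIC))
plan([.5775,.1592,.2],Rtool([0,0,-1],az(76.03)))
E
```

```text
[0.5773 0.1578 0.2292] [179.9722  -0.0224 165.8689] [-0.2066  0.2906 -1.9317]
turn [ 0.0008  0.0006 -0.0016] shift [0.0091 0.0081 0.2977] | rows rot 0.023499294914229217 lin 0.7145351856886122
```

View pics/s15.png

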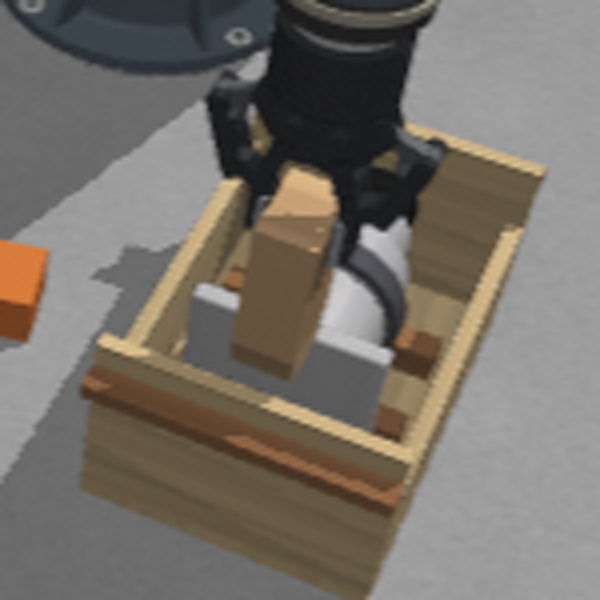

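View pics/w15.png

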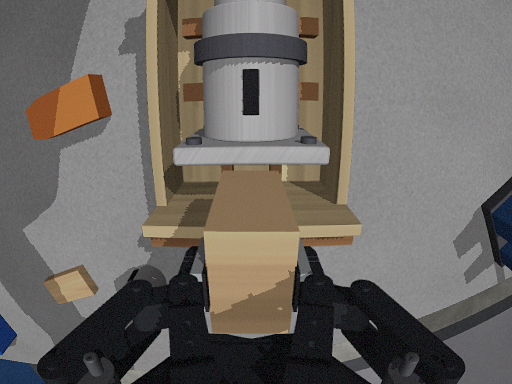

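```bash
python3 - <<'E'
from h import *
import pickle
p,s=pickle.load(open('w15.pkl','rb'))
n=np.array([.9706,-.2407,0]);a=np.array([.2407,.9706,0])
R=Rcur(s);B=s['tcp_pos']+R.apply([-.0006,.0006,-.0492]) # top centre
F=B-np.array([0,0,.12])
cr=lambda X:(proj('scene',X)-[290,110])*4
print('foot wall-side',[cr(F+n*.022+a*k) for k in(-.02,.02)])
print('top corners',[cr(B+n*i+a*k) for i in(-.03,.03) for k in(-.02,.02)])
W=np.array([.6083,.1522,.15]);print('wall in',[cr(W+a*k) for k in(-.103,.103)],'out',[cr(W+n*.012+a*k) for k in(-.103,.103)])
Fl=W-n*.056+[0,0,.001];print('fl',[cr(Fl+a*k) for k in(-.066,.066)],F)
E
```

```text
foot wall-side [array([230.7544, 356.891 ]), array([291.6498, 380.0057])]
top corners [array([289.9731, 164.9898]), array([354.6951, 186.982 ]), array([253.1911, 227.1388]), array([319.5689, 250.6195])]
wall in [array([104.0739, 329.2014]), array([417.5519, 449.4208])] out [array([ 96.3234, 341.4217]), array([411.2732, 463.1267])]
fl [array([191.8387, 292.4104]), array([388.446 , 365.1915])] [0.578  0.1582 0.1584]
```

Emit:
servo_tool --motion '[[[0,0,0,0.009,0.01,0.1,-1],[0,0,0,0.009,0.01,0.2,-1],[0,0,0,0.009,0.01,0.25,-1],[0,0,0,0.009,0.01,0.3,-1],[0,0,0,0.009,0.01,0.3,-1]]]'

```text
clock: 18.83
tcp_pos: [0.578, 0.1598, 0.1992]
ee_rot: [179.9, 0.1, 165.9]
contact_force: [4.7, -1.0, -3.2]
grip_width: 0.039
```

Emit:
servo_tool --motion '[[[0,0,0,0,0,0.05,-1],[0,0,0,0,0,0.1,-1],[0,0,0,0,0,0.15,-1],[0,0,0,0,0,0.2,-1],[0,0,0,0,0,0.2,-1]]]'

```text
clock: 19.25
tcp_pos: [0.5775, 0.1601, 0.1791]
ee_rot: [179.9, 0.0, 165.9]
contact_force: [4.5, 1.0, -8.4]
grip_width: 0.0388
```

```bash
python3 - <<'E'
from h import *
s=r.get_state();print(s['tcp_pos'],s['ee_rot'],s['contact_force'],s['ft_torque'],s['grip_width'],Rcur(s).inv().apply(s['contact_force']))
im=camera('wrist'); cv2.imwrite('pics/w16.png',im[:,:,::-1])
im=camera('scene');cv2.imwrite('pics/s16.png',cv2.resize(im[110:260,290:440,::-1],None,fx=4,fy=4,interpolation=cv2.INTER_CUBIC))
plan([.5775,.1592,.085],Rtool([0,0,-1],az(76.03)))
E
```

```text
[0.5775 0.1601 0.1791] [179.9198   0.0368 165.9437] [ 4.4944  0.9895 -8.449 ] [ 0.3025 -1.1594  0.1212] 0.03877736310315404 [-4.1141  2.0396  8.4545]
turn [ 0.0008  0.0002 -0.0009] shift [-0.0025 -0.0094  0.9414] | rows rot 0.015033734314789977 lin 2.257668642110393
```

View pics/s16.png

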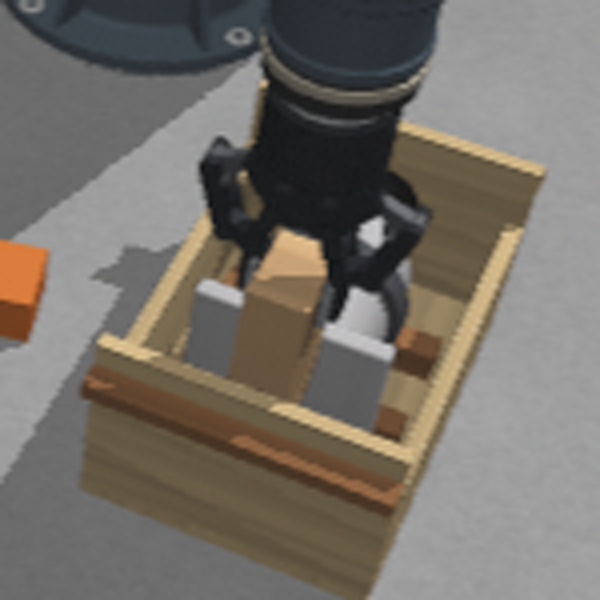

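View pics/w16.png

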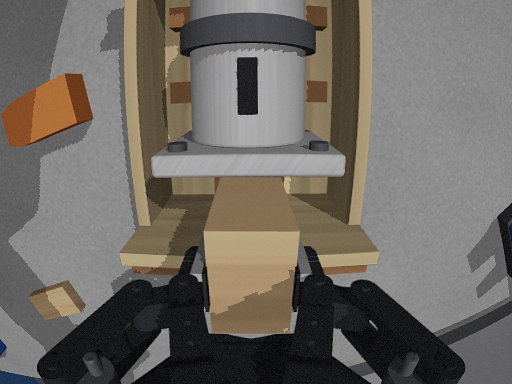

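Emit:
servo_tool --motion '[[[0,0,0,0,-0.008,0.08,-1],[0,0,0,0,-0.008,0.16,-1],[0,0,0,0,-0.008,0.24,-1],[0,0,0,0,-0.008,0.32,-1],[0,0,0,0,-0.008,0.4,-1],[0,0,0,0,-0.008,0.4,-1]]]'

```text
clock: 19.85
tcp_pos: [0.577, 0.1591, 0.1381]
ee_rot: [180.0, -0.0, 165.9]
contact_force: [7.1, -0.3, -6.4]
grip_width: 0.0392
```

Emit:
servo_tool --motion '[[[0,0,0,0,0,0.08,-1],[0,0,0,0,0,0.16,-1],[0,0,0,0,0,0.23,-1],[0,0,0,0,0,0.3,-1],[0,0,0,0,0,0.3,-1]]]'

```text
clock: 20.27
tcp_pos: [0.577, 0.1592, 0.1082]
ee_rot: [180.0, 0.0, 165.9]
contact_force: [7.3, 0.3, -7.3]
grip_width: 0.039
```

```bash
python3 - <<'E'
from h import *
s=r.get_state();print(s['tcp_pos'],s['ee_rot'],s['contact_force'],s['ft_torque'],s['grip_width'])
im=camera('scene');cv2.imwrite('pics/s17.png',cv2.resize(im[110:260,290:440,::-1],None,fx=4,fy=4,interpolation=cv2.INTER_CUBIC))
plan([.5775,.1592,.083],Rtool([0,0,-1],az(76.03)))
E
```

```text
[0.577  0.1592 0.1082] [179.9632   0.0037 165.9447] [ 7.3256  0.2826 -7.3483] [-0.089  -1.6209  0.0787] 0.039006019580807766
turn [ 0.0003 -0.     -0.001 ] shift [-0.0046  0.0018  0.2548] | rows rot 0.012585021684151546 lin 0.6111625071387001
```

View pics/s17.png

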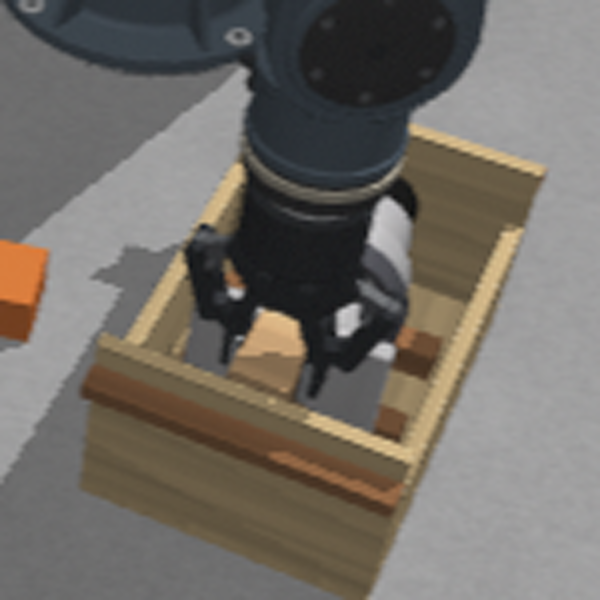

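Emit:
servo_tool --motion '[[[0,0,0,-0.01,0,0.07,-1],[0,0,0,-0.02,0,0.14,-1],[0,0,0,-0.025,0,0.2,-1],[0,0,0,-0.025,0,0.24,-1],[0,0,0,-0.025,0,0.25,-1],[0,0,0,-0.025,0,0.25,-1]]]'

```text
clock: 20.82
tcp_pos: [0.5775, 0.1595, 0.0839]
ee_rot: [179.9, -0.2, 166.0]
contact_force: [-13.0, 5.2, 7.9]
grip_width: 0.039
```

```bash
python3 - <<'E'
from h import *
s=r.get_state();print(s['tcp_pos'],s['ee_rot'],s['contact_force'],s['ft_torque'],s['grip_width'])
E
```

```text
[0.5775 0.1595 0.0839] [179.9138  -0.1954 166.022 ] [-13.0336   5.2377   7.8777] [1.1241 1.8675 0.5081] 0.039001134150172416
```

Emit:
servo_tool --motion '[[[0,0,0,0.012,-0.003,0.01,-1],[0,0,0,0.012,-0.003,0.02,-1],[0,0,0,0.012,-0.003,0.02,-1],[0,0,0,0.012,-0.003,0.02,-1]]]'

```text
clock: 21.15
tcp_pos: [0.5775, 0.1594, 0.0828]
ee_rot: [179.9, -0.0, 166.0]
contact_force: [-7.9, 3.2, 13.8]
grip_width: 0.0388
```

Emit:
servo_tool --motion '[[[0,0,0,0.012,-0.003,0.015,-1],[0,0,0,0.012,-0.003,0.015,-1],[0,0,0,0.012,-0.003,0.015,-1]]]'

```text
clock: 21.4
tcp_pos: [0.5776, 0.1594, 0.0828]
ee_rot: [179.8, 0.1, 166.0]
contact_force: [-6.5, 0.7, 27.3]
grip_width: 0.0391
```

```bash
python3 - <<'E'
from h import *
s=r.get_state();print(s['tcp_pos'],s['contact_force'],s['ft_torque'],s['qpos'])
im=camera('scene');cv2.imwrite('pics/s18.png',cv2.resize(im[110:260,290:440,::-1],None,fx=4,fy=4,interpolation=cv2.INTER_CUBIC))
im=camera('wrist'); cv2.imwrite('pics/w18.png',im[:,:,::-1])
E
```

```text
[0.5776 0.1594 0.0828] [-6.5424  0.6922 27.3406] [-0.0043  1.2221  0.4085] [15.3766 26.7177 -0.88   62.2075  0.0877 29.3919]
```

View pics/w18.png

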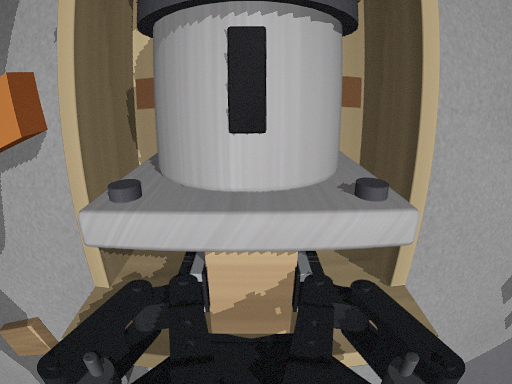

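Emit:
servo_tool --motion '[[[0,0,0,0,0,-0.02,-1],[0,0,0,0,0,-0.025,-1],[0,0,0,0,0,-0.025,0],[0,0,0,0,0,-0.025,0.2],[0,0,0,0,0,-0.025,0.4],[0,0,0,0,0,-0.025,0.4],[0,0,0,0,0,-0.025,0.4]]]'

```text
clock: 22.08
tcp_pos: [0.5767, 0.1587, 0.0828]
ee_rot: [180.0, -0.0, 166.0]
contact_force: [-0.8, 0.6, -0.3]
grip_width: 0.0596
```

Emit:
servo_tool --motion '[[[0,0,0,0,0,-0.05,0.4],[0,0,0,0,0,-0.15,0.4],[0,0,0,0,0,-0.35,0.4],[0,0,0,0,0,-0.6,0.4],[0,0,0,0,0,-0.9,0.4],[0,0,0,0,0,-1,0.4]]]'

```text
clock: 22.58
tcp_pos: [0.5781, 0.159, 0.1881]
ee_rot: [179.8, 0.3, 166.0]
contact_force: [0.7, 0.1, 0.7]
grip_width: 0.0599
```

Emit:
servo_tool --motion '[[[0,0,0,-0.2,0,-0.3,0.4],[0,0,0,-0.4,0,-0.6,0.4],[0,0,0,-0.6,0,-0.6,0.4],[0,0,0,-0.6,0,-0.6,0.4]]]'

```text
clock: 22.92
tcp_pos: [0.6379, 0.1431, 0.2446]
ee_rot: [179.9, 0.2, 165.9]
contact_force: [-1.3, -0.5, -0.9]
grip_width: 0.06
```

```bash
python3 - <<'E'
from h import *
import pickle
s=r.get_state();print(s['tcp_pos'],s['contact_force'])
im=camera('scene');cv2.imwrite('pics/s19.png',cv2.resize(im[110:260,290:440,::-1],None,fx=4,fy=4,interpolation=cv2.INTER_CUBIC))
p=camera_params('wrist');im=camera('wrist'); cv2.imwrite('pics/w19.png',im[:,:,::-1]);pickle.dump((p,s),open('w19.pkl','wb'))
E
```

```text
[0.6379 0.1431 0.2446] [-1.2887 -0.4867 -0.9209]
```

View pics/s19.png

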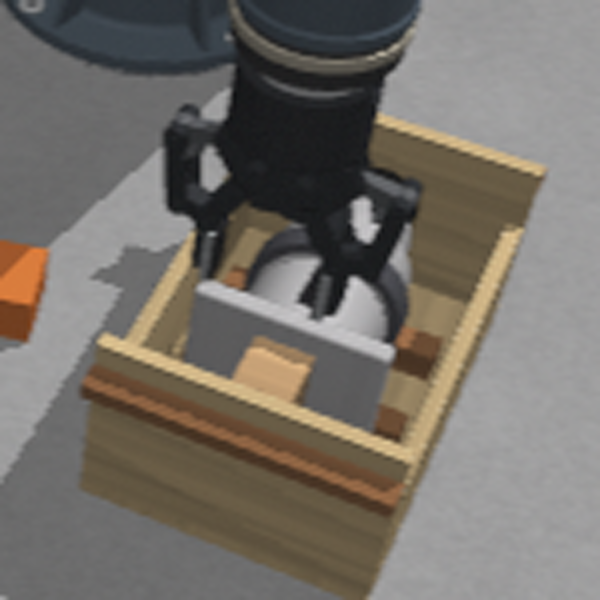

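View pics/w19.png

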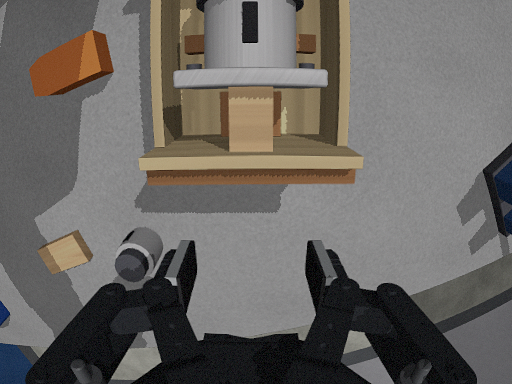

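```bash
python3 - <<'E'
import cv2
a=cv2.imread("pics/w19.png");cv2.imwrite("pics/c19.png",cv2.resize(a[55:190,130:370],None,fx=3.3,fy=3.3,interpolation=cv2.INTER_CUBIC))
E
```

```text
(no output)
```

View pics/c19.png

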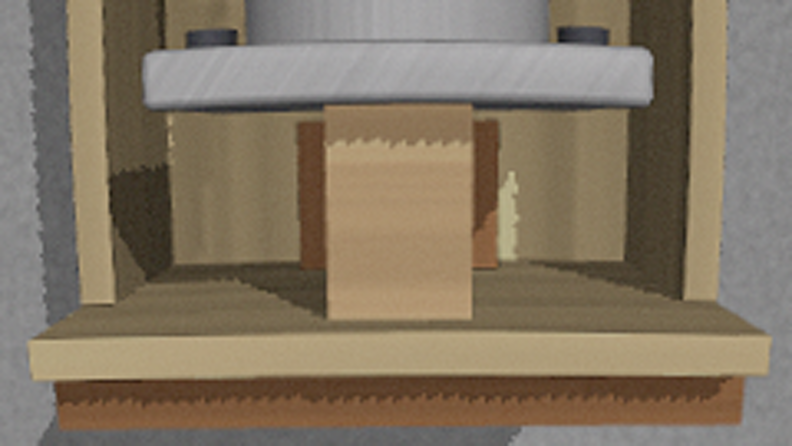

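```bash
python3 - <<'E'
from h import *
import pickle
p,s=pickle.load(open('w19.pkl','rb'))
g=lambda u,v,z:onz('wrist',130+(u+.5)/3.3-.5,55+(v+.5)/3.3-.5,z,p)
W=(g(30,340,.15)+g(768,338,.15))/2;Wm=g(399,332,.15);F=(g(145,105,.151)+g(652,104,.151))/2;Fm=g(399,102,.151)
a=g(768,338,.15)-g(30,340,.15);print(np.linalg.norm(a));a/=np.linalg.norm(a);n=np.array([a[1],-a[0],0])
W=(W+2*Wm)/3;F=(F+2*Fm)/3
print('gap',-(F-W)@n)
for z in (.128,.132,.137):
  C=np.array([g(u,v,z) for u,v in[(326,104),(472,104),(326.5,320),(472,320)]])
  print(z,'x from wall',-(C-W)@n,'lat',(C-W)@a)
print('side ctr',((g(110,200,.1)+g(690,200,.1))/2-W)@a)
im=camera('top');cv2.imwrite('pics/t19.png',im[:,:,::-1])
for n_,z in (('A',.15),):pass
E
```

```text
0.2023305691880117
gap 0.0601998726631844
0.128 x from wall [ 0.0599  0.0598 -0.001  -0.0011] lat [-0.0198  0.0201 -0.0205  0.0207]
0.132 x from wall [ 0.0598  0.0598 -0.0002 -0.0003] lat [-0.0195  0.0198 -0.0202  0.0204]
0.137 x from wall [0.0597 0.0597 0.0008 0.0007] lat [-0.0191  0.0194 -0.0199  0.02  ]
side ctr 0.0005784705104590134
```

View pics/t19.png

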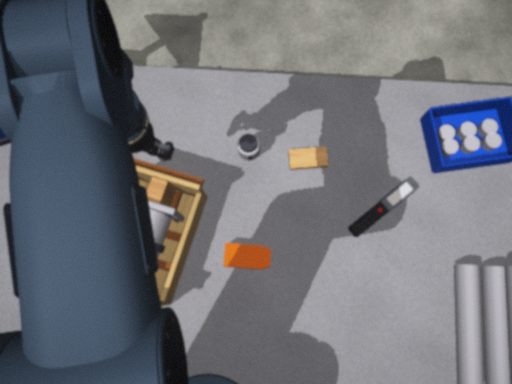

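The gap measures 60.2 mm, so the housing joint is about 0.006. The block's top fits a height of 132 mm, square between wall and flange. In the top view, the lamp (382,208), offcut (308,157), shaft (248,145) and orange piece (247,256) are where they started.

```bash
python3 - <<'E'
from h import *
s=r.get_state();print(s['clock'],s['contact_force']);print(job.job_done())
E
```

```text
23.0667 [-0.2824 -0.1354 -0.7503]
the job is handed in; nothing more can be done
None
```

The blocking piece now stands foot down in the gap between the two ribs, and the housing is pushed back against its buffer. I stood it upright on the bench, let go, took it again across its 40 mm thickness, pressed it down to the floor and released it. I handed the job in at 23 s with the gripper clear of everything.

**Last checks (by camera)**
- **Gap:** it measures 60.2 mm, so the housing joint is at about 0.006.
- **Block:** its top fits a height of 132 mm above the bench. It spans the gap from wall to flange, is centred between the ribs to within about 1 mm, and stands square.
- **Floor contact:** when I pressed a little further, the height stayed the same and the force rose from 14 to 27 N. That is a little over the 5–20 N you described.
- **Bystanders:** the lamp, offcut, shaft stub and orange look-alike have not moved, judged by eye against the first top-camera picture.

**What went wrong or disagreed**
- **First grasp failed:** the fingers closed on top of the block instead of around it, pushing on it with about 60 N and turning it by about 6°. Two cameras showed the fingertips about 28 mm farther back than `r.tcp_to_tips` says. I used the measured value after that, and both later grasps held.
- **Joint limit:** while tilting the block upright, joint 3 came within about 0.1° of its range limit. I finished standing it farther out than planned.
- **Camera scale:** wrist-camera lengths on the crate came out about 2% short, which did not affect the fit.

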